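# Clamp the tall board in the board vise

### The job

Pull the tall circuit board straight up out of the slotted rack, lean it component side up on the sloping stand and let go, so that you can take it again by its long edges. Then lay it flat on the vise bed between the jaws, component side up, centred across the bed and in line with it, let go, and wind the crank until the sliding jaw holds it tight against the fixed jaw. Leave the two short boards in the rack and do not disturb anything else on the bench.

Things in the scene. Friction and masses are not known exactly. Their poses are not given: they have to be found in the camera images.
- board: the tall board: green circuit board in a plain aluminium carrier, 60 wide (x) x 8 thick (y) x 110 mm tall (z), about 150 g; the only tall one in the rack. Origin: centre of its lower short edge. Own z runs up its length, own y is the normal of its component side (chips stand 3 mm proud of it, none in the upper 25 mm nor within 5 mm of the long edges). In the rack its bottom is 8 mm above the table
- board_center (a point): centre of the tall board, 55 mm up its own z from the origin
- short1: short board in the rack, same look but 80 mm tall; stays where it is
- short2: the other short board in the rack, 80 mm tall; stays where it is
- rack: grey slotted rack, 80 (x) x 104 (y) x 68 mm high, fixed; origin under its centre. Three open-topped slots at own y = -36, 0, +36 mm, each 11 mm wide in y and 63 mm long in x, floor 8 mm high, guide the standing boards by their long edges with 1.5 mm play. The tall board may be in any slot; all component sides face own +y
- stand: small steel stand with a 45 degree sloping plate, 40 mm wide (x) and 72 mm long, fixed; origin under its centre, base 70 (x) x 110 (y) x 8 mm. A board leans with its lower short edge on the ledge at the +y side, its top end towards own -y, component side up: its axes are then the stand's turned +45 degrees about x. 38 mm of its top end and 10 mm along each long edge overhang the plate
- stand_seat (a point): where the origin of a board leaning on the stand lies (middle of the board's lower edge); in the stand's frame at (0, 38.8, 22.8) mm. The ledge there has a lip 12 mm in front of the plate, 6 mm high
- vise: grey board vise bolted to the table; origin under it. Own y runs along the screw, from the fixed jaw to the crank. Base 100 (x) x 240 (y) x 12 mm high. The bed is two steel bars along y, 36 mm over all in x, top 68 mm high, clear beside and below down to the base. End plate near the crank (y = 128 to 140 mm) is 74 mm high
- bed (a point): middle of the bed's top, at own (0, 0, 68) mm of the vise
- fixed_jaw: the vise's fixed jaw, 60 mm wide, 86 mm high (18 mm above the bed at its gripping face); its frame is the vise's
- fixed_face (a point): centre of the fixed jaw's gripping face, which looks to the vise's own +y; at own (0, -62, 77) mm of the vise
- jaw: the vise's sliding jaw, 60 mm wide (x), 28 mm long (y), standing 16 mm above the bed; origin at the lower edge of its gripping face, which looks to the vise's own -y. Winding the crank slides it towards the fixed jaw. 122 to 130 mm between the faces at the start
- jaw_face (a point): centre of the sliding jaw's gripping face
- crank (a joint): crank angle, 0 to 15 rad; at 0 (wide open) the knob is straight above the axis; grows as the jaw closes, 12 mm of jaw travel a turn. Closing is clockwise seen from the vise's +y end: the knob at the top moves to the vise's own -x. It turns stiffly (0.06 N m, 2 N at the knob), stays where it is left and keeps the jaw tight; about 8 N at the knob makes it tight
- crank_hub (a point): point on the crank's axis at the level of the knob's middle; own (0, 176, 56) mm of the vise; the axis is the vise's own y
- knob_mid (a point): middle of the crank's knob: black cylinder 14 mm across, 38 mm long, its length along the vise's own y, 32 mm off the axis, sticking out 38 mm beyond the crank arm to the vise's +y; it spins freely on its pin, so it can be held firmly while going round
- screwdriver: black-handled screwdriver lying on the table; bystander
- brush: small brush lying on the table; bystander
- flux: white bottle, 36 mm across, 75 mm tall; bystander
- tray: grey divided parts tray 100 x 140 x 25 mm; bystander
- spool: grey spool, 54 mm across, 40 mm high; bystander
- mouse: white computer mouse 105 x 60 x 31 mm; bystander
Not all that is in view belongs to the job. Leave any orange or turquoise look-alike of the stand alone.

How it is judged (in metres and radians):
On the way, in this order (a step that is already met when the one before it is completed fails the run):
1. the tall board leans on the sloping stand, component side up, let go (distance between board and stand_seat below 0.015 m and angle between the z axis of board and the z axis of stand, either way round between 0.68 and 0.9 rad and angle between board's own y axis and vertical below 1 rad and angle between the x axis of board and the x axis of stand, either way round below 0.2 rad and contact force between the fingers and board below 0.1 N), for 0.2 s.
2. the tall board lies flat on the vise bed, component side up, let go, with the sliding jaw not yet on it (angle between board's own y axis and vertical below 0.1 rad and z of board_center in the frame of bed between -0.001 and 0.009 m and x of board_center in the frame of bed between -0.015 and 0.015 m and angle between the z axis of board and the y axis of vise, either way round below 0.15 rad and contact force between the fingers and board below 0.1 N and contact force between jaw and board below 1 N), for 0.2 s.
At the end, for the whole second after the job is handed in: the tall board lies at rest on the vise bed, component side up, level within 0.1 rad, in line with the vise within 0.15 rad and its centre within 15 mm of the middle line of the bed, both jaws pressing on its ends with more than 5 N (angle between board's own y axis and vertical below 0.1 rad and z of board_center in the frame of bed between -0.001 and 0.009 m and x of board_center in the frame of bed between -0.015 and 0.015 m and angle between the z axis of board and the y axis of vise, either way round below 0.15 rad and contact force between each of jaw, fixed_jaw and board above 5 N and linear speed of board below 0.01 m/s); the robot touches nothing.
It fails at once if a short board is moved by more than 20 mm (distance of any of short1, short2 from where it was at the start of the episode above 0.02 m).
It fails at once if a bystander is moved by more than 30 mm (distance of any of screwdriver, brush, flux, tray, spool, mouse from where it was at the start of the episode above 0.03 m).
It also fails if it takes over 72 s, if anything falls off the work surface, if the arm or the gripper's body presses on something with over 40 N, if the wrist force passes 120 N, or if a joint passes its speed limit or range.

### The arm

A 6-joint arm with a two-finger parallel gripper is mounted at the origin on the work surface. World frame = base frame: x ahead of the robot, y to its left, z up, the work surface at z = 0. Lengths are in m, angles in degrees, forces in N, time in s.
With the tool pointing down it reaches from about 0.25 to 0.725 m from the base axis. Payload 9.7 kg.
Tool frame: the origin (TCP) lies at the very end of the fingers, on their centre line; the grasp point (between the pads) lies grasp_offset behind it (grasp_offset is the distance from the TCP to the grasp point, in m); z points along the fingers, y is the line along which they close (so a half turn about z gives the same grasp; the last joint's range is limited). The gripper opens to 85 mm and grips with 20 to 120 N. Pads are 22 mm wide; open, the fingers measure 114 mm over their backs; the gripper's body (76 mm by 85 mm) begins 54 mm behind the grasp point. The pads swing forward as they close: fully open they stand 13 mm farther back than shut.
Start: joints at [-72.479, 4.979, 10.078, 95.1, 0, 90], TCP at [0.166, -0.524, 0.231] pointing down, gripper open.
Joint ranges: [-179.16, 179.16], [-48.56, 103.87], [-65.8, 70.77], [-126.05, 130.52], [-82.76, 87.17], [-180, 180]. Speed limits (degrees/s): [127.2, 127.2, 147.25, 180, 180, 180].

### API

Orientations are given as [roll, pitch, yaw] about the fixed x, y, z axes, in that order (R = Rz(yaw) Ry(pitch) Rx(roll)).
In Python, from workcell import get_obs, camera, calibration, job_done, recognise, cut_out, mark_of, grasp_offset gives the robot as it stands.
- The arm moves only by the tool servo_tool, never from a script. Its argument "moves" is a list of rows, each a list of 3 entries, a list of its own where there are three numbers: the turn, a rotation vector about the tool's x, y, z in degrees, then the shift along the tool's x, y, z in m, then the opening in per cent of the stroke, from 0 (shut) to 100 (fully open). In form: [[[ax, ay, az], [x, y, z], claw], ...]. A call has 1 to 12 rows; each row shifts and turns the commanded pose from where the row before left it, along the tool's axes as they then stand; what a row does not reach is not made up. A row lasts 1/10 s, in which the tool goes at most 50 mm and 8.59 degrees, less where a joint would pass 70% of its speed; a pose out of reach is approached as far as the arm can. A call is refused whole if a number of a shift passes 0.05 or a number of a turn 8.59, either way. A call with a gripper value outside its range is refused whole. The fingers move at their own pace and stop on an object; "force" is the grip in N (left out, the last holds). Time passes only in rows, so rows that do not move let the fingers close. It gives the time, the measured TCP pose, the force, the opening and the grip force at its end, in the units of the state.
- get_obs(): the state, without advancing time (a new reading comes with each control period).
- camera(name): name is "scene" or "top"; returns (picture, depth): 420x560x3 uint8, red, green, blue; 420x560 float32, m along the optical axis (not along the pixel's ray), 0 where there is no reading.
- calibration(name): a dict with "camera_matrix" (3x3 intrinsics, pixels), "R" (3x3) and "t" (3): a world point X has camera coordinates R X + t. Camera axes: x right, y down, z forward; pixel columns grow to the right and rows downward; lengths in m; the calibration is good to about 2 mm. A picture is of the moment at which its call begins. calibration takes no time and is no camera call.
- job_done(): hands the job in; it is judged then, once.
Trained networks look in the newest picture that a camera, given by its name, has taken for a name from the list of things; names that differ only in an ending like _2 or _b are one class to them, and where a whole thing is asked for, a point or a joint stands for the part that bears it (a point fixed in the world has none). Each returns a list of dicts, best first, with "score" (0 to 1); they miss things now and then, are a little off and sometimes report something else, mostly with a low value. They report only what shows in the picture. A call takes as long as a camera call. They do not tell look-alikes from the thing itself.
- recognise(name, camera): "xyz" ([x, y, z] in m, in the coordinates of the camera as it stood for that picture, good to about 4 mm: the middle of the surface that is visible of it).
- cut_out(name, camera): "mask" (420x560 bool, what is visible of it).
- mark_of(name, camera): "xyz" ([x, y, z] in m, in the coordinates of the camera as it stood for that picture, good to about 4 mm: a listed point, or the origin of a listed thing).
The state is a dict: "time": time; "q": joint angles; "qd": joint speeds; "joint_efforts": joint torques, N m; "ee_pos": TCP position; "tcp_rot": TCP orientation; "wrist_force": force on the tool from outside, world axes, zero at the start; "torque": the same for the moment, N m; "opening": finger opening in m; "grasp_force": force on a finger pad.
Only numpy, scipy, OpenCV 4.12 (cv2) and the standard library are available. Lean on these libraries where they do the work, as an engineer would, in place of code of your own. Each camera call takes 0.05 s, during which the arm holds its last target. There are 200 camera calls.

## Working session

There is one attempt and no reset: what is moved stays moved. The work goes in short steps, Python scripts to look and compute and a tool call to move; the robot and the scene stay as the last step left them, time stands still between calls to the robot, and variables do not carry over. Pictures are saved under pics/ and viewed, at most 10 in all, crops included, and the job is handed in when it is done.

Besides the shell and the picture viewer there is one more tool, called after "Request:" as name(argument=value, ...), one argument or row to a line, values as JSON. servo_tool: Moves the arm, as the interface text tells. Its arguments: {"type":"object","properties":{"moves":{"type":"array"},"force":{"type":"number"}},"required":["moves"]}

```bash
mkdir -p pics; ls; cat > h.py <<'E'
import numpy as np, cv2
from scipy.spatial.transform import Rotation as Ro
from workcell import *
def cloud(n,d):
    c=calibration(n);K=np.array(c["camera_matrix"]);R=np.array(c["R"]);t=np.array(c["t"])
    v,u=np.mgrid[:420,:560]
    P=np.stack([(u-K[0,2])/K[0,0]*d,(v-K[1,2])/K[1,1]*d,d],-1)
    return (P-t)@R
def w(n,x):
    c=calibration(n);return (np.array(x)-np.array(c["t"]))@np.array(c["R"])
E
python3 - <<'E'
from h import *
np.set_printoptions(precision=4,suppress=True)
o=get_obs();print(o,grasp_offset)
for n in("scene","top"):
    p,d=camera(n);cv2.imwrite(f"pics/{n}0.png",p[...,::-1]);np.savez(f"{n}0",p=p,d=d,X=cloud(n,d))
    c=calibration(n);print(n,-np.array(c["R"]).T@c["t"],c["camera_matrix"][0][0])
    for k in "board short1 rack stand stand_seat vise bed fixed_face jaw_face crank_hub knob_mid".split():
        r=mark_of(k,n);print(k,[(round(a["score"],2),w(n,a["xyz"]).round(3)) for a in r[:3]])
E
```

```text
pics
{'time': 0.0, 'q': array([-72.4807,   5.0099,  10.0342,  95.0992,  -0.0013,  90.0009]), 'qd': array([ 0.0227,  0.1113, -0.0284, -0.0796,  0.1352, -0.0327]), 'joint_efforts': array([  0.004 , -52.0401,  46.479 ,   0.0168,   0.0003,  -0.    ]), 'ee_pos': array([ 0.1655, -0.5243,  0.2306]), 'tcp_rot': array([-179.9251,    0.0013,   17.5183]), 'wrist_force': array([ 0.2584, -0.2654, -0.3881]), 'torque': array([-0.0192,  0.0129,  0.0197]), 'grasp_force': 0.0, 'opening': 0.08546709904286798} 0.0187
scene [0.9492 0.3548 1.0762] 503.5146944637558
board [(0.89, array([ 0.535, -0.147,  0.008])), (0.56, array([0.596, 0.207, 0.079]))]
short1 [(0.72, array([ 0.541, -0.073,  0.007])), (0.66, array([ 0.538, -0.102,  0.011]))]
rack [(0.88, array([ 0.535, -0.11 ,  0.001]))]
stand [(0.96, array([ 0.54 , -0.329,  0.002])), (0.96, array([ 0.404, -0.213, -0.003])), (0.91, array([ 0.398, -0.379, -0.   ]))]
stand_seat [(0.88, array([ 0.187, -0.273,  0.025])), (0.86, array([ 0.402, -0.343,  0.019])), (0.76, array([ 0.535, -0.292,  0.022]))]
vise [(0.73, array([ 0.59 ,  0.152, -0.001]))]
bed [(0.88, arr
[... 537 characters left out ...]
array([ 0.534, -0.11 , -0.001]))]
stand [(0.87, array([ 0.183, -0.315, -0.001])), (0.78, array([ 0.539, -0.334, -0.001])), (0.72, array([ 0.407, -0.214,  0.003]))]
stand_seat [(0.85, array([ 0.403, -0.176,  0.022])), (0.73, array([ 0.397, -0.348,  0.024])), (0.66, array([ 0.535, -0.297,  0.024]))]
vise [(0.67, array([0.588, 0.146, 0.   ]))]
bed [(0.88, array([0.589, 0.145, 0.065])), (0.51, array([ 0.588,  0.146, -0.001]))]
fixed_face [(0.71, array([0.584, 0.086, 0.077]))]
jaw_face [(0.68, array([0.595, 0.207, 0.079])), (0.24, array([ 0.541, -0.335, -0.002]))]
crank_hub [(0.79, array([0.609, 0.318, 0.055]))]
knob_mid [(0.42, array([0.631, 0.316, 0.034])), (0.34, array([0.707, 0.016, 0.   ]))]
```

View pics/scene0.png

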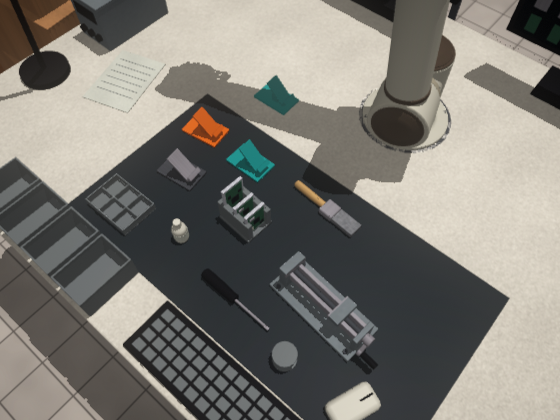

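View pics/top0.png

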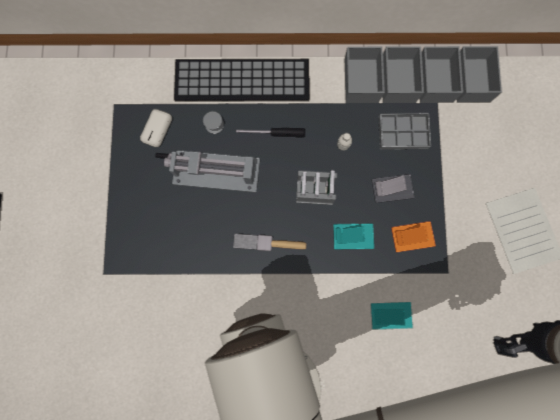

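The scene view shows the grey steel stand at about (182,168), with orange (205,127) and turquoise look-alikes at (250,160) and (277,95). The rack is at (245,207) with the tall board in its far left slot. The vise is at (325,305), and its knob hangs low at (368,358). Next I refine these positions from depth.

```bash
cat > m.py <<'E'
from h import *
np.set_printoptions(precision=4,suppress=True)
Z={n:np.load(f"{n}0.npz") for n in("scene","top")}
def box(n,x0,x1,y0,y1,z0,z1):
    X=Z[n]["X"];m=(X[...,0]>x0)&(X[...,0]<x1)&(X[...,1]>y0)&(X[...,1]<y1)&(X[...,2]>z0)&(X[...,2]<z1);return m,X[m]
def rect(P):
    r=cv2.minAreaRect((P[:,:2]*1000).astype(np.float32));return len(P),P.mean(0),r
for n in Z:
    print("==",n)
    for nm,b in dict(tabl=(.45,.5,-.1,.1,-.01,.01),boardtop=(.48,.6,-.19,-.04,.108,.13),shorts=(.48,.6,-.19,-.04,.082,.094),racktop=(.48,.6,-.19,-.04,.063,.073),fixj=(.53,.64,.05,.1,.08,.092),jaw=(.53,.66,.18,.26,.079,.09),bed=(.53,.65,.09,.2,.063,.072),endp=(.53,.65,.25,.31,.069,.078),base=(.5,.68,.0,.3,.008,.016),crank=(.57,.68,.295,.36,.02,.12),standbase=(.48,.6,-.41,-.25,.004,.012)).items():
        m,P=box(n,*b)
        if len(P)>5: print(nm,*rect(P), P.min(0),P.max(0))
    m,P=box(n,.49,.59,-.40,-.27,.028,.075)
    for _ in range(5):
        c=P.mean(0);nn=np.linalg.svd(P-c)[2][2];nn*=np.sign(nn[2]);d=(P-c)@nn;P=P[abs(d)<.003]
    print("plate n",nn,"c",P.mean(0),len(P),P.min(0),P.max(0))
    e1=np.cross(nn,[0,0,1]);e1/=np.linalg.norm(e1);e2=np.cross(nn,e1);q=np.c_[(P-c)@e1,(P-c)@e2]
    r=cv2.minAreaRect((q*1000).astype(np.float32));print(r,c+e1*r[0][0]/1000+e2*r[0][1]/1000,e1,e2)
p=Z["scene"]["p"]
cv2.imwrite("pics/crop.png",np.hstack([cv2.resize(p[165:245,200:285],(400,376)),cv2.resize(p[310:390,320:400],(376,376))])[...,::-1])
E
python3 m.py
```

```text
== scene
tabl 1355 [0.4743 0.0102 0.001 ] ((475.00408935546875, 0.10309600830078125), (49.950584411621094, 199.5977783203125), 0.01600819267332554) [ 0.45   -0.0997 -0.006 ] [0.5    0.0999 0.0075]
boardtop 138 [ 0.5361 -0.1432  0.1156] ((534.9153442382812, -144.13661193847656), (10.985845565795898, 60.435420989990234), 84.7113037109375) [ 0.505  -0.1506  0.108 ] [ 0.5651 -0.1377  0.122 ]
shorts 287 [ 0.5388 -0.1028  0.0874] ((537.8535766601562, -107.07574462890625), (80.75664520263672, 59.173484802246094), 86.69353485107422) [ 0.5073 -0.1491  0.0821] [ 0.5693 -0.0662  0.0939]
racktop 453 [ 0.5438 -0.1051  0.0679] ((536.8932495117188, -108.12588500976562), (105.2339859008789, 75.07567596435547), 86.3365249633789) [ 0.4973 -0.1626  0.0631] [ 0.5772 -0.0537  0.073 ]
fixj 276 [0.5839 0.0774 0.0861] ((583.360595703125, 76.93296813964844), (22.92254066467285, 59.84136199951172), 84.94564056396484) [0.5528 0.0637 0.0803] [0.6134 0.0904 0.0906]
jaw 409 [0.5983 0.223  0.0846] ((597.3971557617188, 223.02001953125), (28.443622589111328, 61.52335739135742), 84.66899871826172) [0.5662 0.2065 0.07
[... 2875 characters left out ...]
8 ] [0.6498 0.2942 0.016 ]
crank 155 [0.6401 0.3245 0.0394] ((638.4402465820312, 322.6653747558594), (104.4393539428711, 39.87294006347656), 38.36867141723633) [0.5927 0.2956 0.0209] [0.6798 0.36   0.0718]
standbase 554 [ 0.5352 -0.3353  0.0072] ((541.0015258789062, -330.53497314453125), (161.35922241210938, 114.31420135498047), 88.15412139892578) [ 0.482  -0.4095  0.004 ] [ 0.5993 -0.2515  0.012 ]
plate n [-0.1076  0.6132  0.7825] c [ 0.5394 -0.3327  0.0553] 156 [ 0.5192 -0.3524  0.0375] [ 0.5601 -0.3106  0.0692]
((0.7725601196289062, 2.4748287200927734), (49.440372467041016, 40.14356231689453), 85.71485137939453) [ 0.5398 -0.3307  0.0538] [ 0.9849  0.1729 -0.    ] [-0.1353  0.7708 -0.6226]
```

```bash
python3 - <<'E'
from h import *
for n in("scene","top"):
    camera(n)
    for k in "board stand_seat bed fixed_face jaw_face crank_hub knob_mid rack short1".split():
        print(n,k,[(round(a["score"],2),w(n,a["xyz"]).round(3)) for a in mark_of(k,n)[:4]])
E
```

```text
scene board [(0.91, array([ 0.531, -0.144,  0.004]))]
scene stand_seat [(0.86, array([ 0.534, -0.293,  0.022])), (0.86, array([ 0.403, -0.174,  0.023])), (0.64, array([ 0.188, -0.272,  0.025])), (0.62, array([ 0.4  , -0.343,  0.019]))]
scene bed [(0.57, array([0.591, 0.148, 0.074])), (0.27, array([0.631, 0.327, 0.035]))]
scene fixed_face [(0.98, array([0.586, 0.088, 0.072])), (0.36, array([ 0.673, -0.194, -0.003]))]
scene jaw_face [(0.74, array([0.599, 0.21 , 0.077]))]
scene crank_hub [(0.93, array([0.606, 0.322, 0.053])), (0.41, array([ 0.381,  0.014, -0.   ])), (0.28, array([ 0.673, -0.194, -0.003]))]
scene knob_mid [(0.66, array([0.633, 0.325, 0.035]))]
scene rack [(0.58, array([ 0.535, -0.115,  0.001])), (0.17, array([ 0.734,  0.182, -0.002]))]
scene short1 [(0.71, array([ 0.541, -0.072,  0.004])), (0.62, array([ 0.541, -0.328, -0.001])), (0.59, array([ 0.544, -0.106,  0.011])), (0.29, array([0.379, 0.016, 0.   ]))]
top board [(0.48, array([ 0.535, -0.15 ,  0.009]))]
top stand_seat [(0.9, array([ 0.395, -0.347,  0.025])), (0.84, array([ 0.402, -0.179,  0.025])), (0.79, array([ 0.535, -0.295,  0.024])), (0.72, array([ 0.538, -0.111, -0.001]))]
top bed [(0.56, array([0.587, 0.148, 0.062])), (0.55, array([0.588, 0.149, 0.001]))]
top fixed_face [(0.89, array([0.584, 0.082, 0.078]))]
top jaw_face [(0.57, array([ 0.537, -0.112,  0.   ])), (0.52, array([0.592, 0.21 , 0.078]))]
top crank_hub [(0.97, array([0.609, 0.317, 0.059])), (0.56, array([ 0.674, -0.199,  0.001])), (0.46, array([0.384, 0.018, 0.   ]))]
top knob_mid [(0.54, array([ 0.54 , -0.112, -0.001])), (0.46, array([0.633, 0.32 , 0.037])), (0.42, array([ 0.54 , -0.337, -0.002]))]
top rack [(0.61, array([ 0.538, -0.111, -0.002]))]
top short1 [(0.57, array([ 0.537, -0.112,  0.008]))]
```

View pics/crop.png

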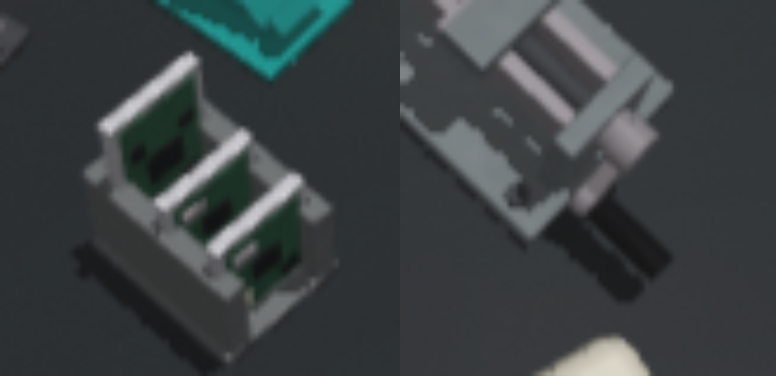

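```bash
python3 - <<'E'
from h import *
np.set_printoptions(precision=4,suppress=True)
for n in("scene","top"):
    p,d=camera(n);X=cloud(n,d)
    for a in cut_out("stand",n):
        m=a["mask"];c=np.median(X[m],0)
        if np.hypot(c[0]-.54,c[1]+.33)>.05: continue
        P=X[m];P=P[(P[:,2]>.001)&(P[:,2]<.075)]
        low=P[(P[:,2]<.013)]
        print(n,a["score"],len(P),cv2.minAreaRect((P[:,:2]*1e3).astype(np.float32)),cv2.minAreaRect((low[:,:2]*1e3).astype(np.float32)))
        # image-based: intersect mask outline with z=8mm plane
        cc=calibration(n);K=np.array(cc["camera_matrix"]);R=np.array(cc["R"]);t=np.array(cc["t"]);C=-R.T@t
        v,u=np.nonzero(m);D=np.c_[(u-K[0,2])/K[0,0],(v-K[1,2])/K[1,1],np.ones(len(u))]@R
        Q=C+D*((.006-C[2])/D[:,2])[:,None];print(cv2.minAreaRect((Q[:,:2]*1e3).astype(np.float32)))
        # plate: stand frame fit for several yaws
        for yaw in (4,6,8,10,12):
            r=Ro.from_euler('z',yaw,degrees=True).as_matrix()
            L=(P-[.540,-.332,0])@r
            pl=L[(L[:,2]>.03)&(abs((L[:,1]+L[:,2])-.056)<.006)]
            print(yaw,len(pl),pl.mean(0)*1e3,(pl[:,1]+pl[:,2]).mean()*1e3,np.ptp(pl[:,0])*1e3, pl.min(0)*1e3,pl.max(0)*1e3,"x vs z slope",np.polyfit(pl[:,2],pl[:,0],1)[0], "d vs x",np.polyfit(pl[:,0],pl[:,1]+pl[:,2],1)[0])
E
```

```text
scene 0.78 979 ((540.3953247070312, -328.5349426269531), (71.36601257324219, 111.38566589355469), 7.075435638427734) ((540.3953247070312, -328.5349426269531), (71.36601257324219, 111.38566589355469), 7.075435638427734)
((536.5079345703125, -329.99285888671875), (79.5172348022461, 111.94168090820312), 3.90960431098938)
4 293 [ 1.581   7.7476 49.2301] 56.977748837351754 43.56648847881782 [-21.6518 -13.365   30.1118] [21.9147 28.5648 70.0182] x vs z slope 0.13434583171263267 d vs x 0.043953508102486265
6 295 [ 1.8993  7.6281 49.2839] 56.912034131150286 42.811708150842165 [-20.9146 -14.0831  30.1118] [21.8971 28.3564 71.948 ] x vs z slope 0.12264935148028805 d vs x 0.02980816258990037
8 297 [ 2.3124  7.6823 49.1906] 56.872963681066345 42.004768351122806 [-20.152  -14.784   30.1118] [21.8528 31.0704 71.948 ] x vs z slope 0.08444936677473398 d vs x 0.0019806467204935814
10 298 [ 2.561   7.7031 49.0615] 56.76456118185816 41.49986948907234 [-19.3647 -15.4669  30.1118] [22.1351 30.6461 71.948 ] x vs z slope 0.04050452099219119 d vs x -0.022260447548771763
12 298 [ 2.8685  7.6533 49.0967] 56.7
[... 695 characters left out ...]
487328 40.75253547820057 [-20.5581 -18.678   30.0292] [20.1945 28.636  74.423 ] x vs z slope 0.020787456856337944 d vs x 0.01143849769027376
8 272 [-0.3266  3.7662 51.1641] 54.930319838030755 40.85445255711073 [-20.5378 -18.3134  30.0292] [20.3166 29.3007 74.423 ] x vs z slope -0.01995848778067244 d vs x -0.020506897861668455
10 270 [-0.2782  3.8946 51.0394] 54.93402031807258 41.64292468121526 [-20.8893 -18.2299  30.0292] [20.7536 29.9298 74.423 ] x vs z slope -0.0647458596525616 d vs x -0.047039505555980146
12 264 [-0.4669  3.7794 51.2326] 55.01197298399871 42.419486781056854 [-21.2543 -18.3077  30.0292] [21.1652 26.8391 74.423 ] x vs z slope -0.09232144581455343 d vs x -0.06561304009447161
```

```bash
cat > plan.py <<'E'
from h import *
D=Ro.from_euler('xyz',[180,0,90],degrees=True)
def ori(yaw,tilt): return Ro.from_euler('z',yaw,degrees=True)*Ro.from_euler('x',tilt,degrees=True)*D
def v(yaw,*a): return Ro.from_euler('z',yaw,degrees=True).apply(a)
def now():
    o=get_obs();return Ro.from_euler('xyz',o["tcp_rot"],degrees=True),np.array(o["ee_pos"])
def plan(tg,start=None,step=.045,deg=8.3):
    R,p=start or now();rows=[]
    for (Rt,pt,c) in tg:
        rv=(R.inv()*Rt).as_rotvec(degrees=True);dp=np.array(pt)-p
        n=max(1,int(np.ceil(max(np.linalg.norm(dp)/step,np.abs(rv).max()/deg))))
        for k in range(n):
            rows.append([(rv/n).round(2).tolist(),R.inv().apply(dp/n).round(4).tolist(),c])
            R=R*Ro.from_rotvec(rv/n,degrees=True)
        p=np.array(pt);R=Rt
    for i in range(0,len(rows),12): print(str(rows[i:i+12]).replace(' ',''))
    return R,p
G=.021
E
python3 - <<'E'
from plan import *
R=ori(-3.7,-45);z=R.apply([0,0,1]);g=np.array([.5342,-.1456,.105])+G*z
print(g)
plan([(ori(-3.7,0),[.42,-.25,.25],100),(R,g-z*.11+[0,0,.03],100)])
E
```

```text
[ 0.53324174 -0.16041829  0.09015076]
[[[-0.0,-0.0,-7.64],[0.0361,-0.0206,-0.0021],100],[[-0.0,-0.0,-7.64],[0.0386,-0.0156,-0.0021],100],[[-0.0,-0.0,-7.64],[0.0403,-0.0103,-0.0021],100],[[-0.0,-0.0,-7.64],[0.0413,-0.0049,-0.0021],100],[[-0.0,-0.0,-7.64],[0.0416,0.0007,-0.0021],100],[[-0.0,-0.0,-7.64],[0.0411,0.0062,-0.0021],100],[[-0.0,-0.0,-7.64],[0.0399,0.0116,-0.0021],100],[[-0.0,-0.0,-7.64],[0.038,0.0168,-0.0021],100],[[-0.0,-0.0,-7.64],[0.0355,0.0217,-0.0021],100],[[-0.0,-7.5,-0.0],[0.0291,0.0179,0.0087],100],[[-0.0,-7.5,-0.0],[0.03,0.0179,0.0048],100],[[-0.0,-7.5,-0.0],[0.0303,0.0179,0.0009],100]]
[[[-0.0,-7.5,-0.0],[0.0302,0.0179,-0.0031],100],[[-0.0,-7.5,-0.0],[0.0295,0.0179,-0.007],100],[[-0.0,-7.5,-0.0],[0.0284,0.0179,-0.0108],100]]
```

Request:
servo_tool(
  moves=[
    [[0, 0, -7.64], [0.036, -0.0205, -0.002], 100],
    [[0, 0, -7.64], [0.0385, -0.0155, -0.002], 100],
    [[0, 0, -7.64], [0.0405, -0.0105, -0.002], 100],
    [[0, 0, -7.64], [0.0415, -0.005, -0.002], 100],
    [[0, 0, -7.64], [0.0415, 0.0005, -0.002], 100],
    [[0, 0, -7.64], [0.041, 0.006, -0.002], 100],
    [[0, 0, -7.64], [0.04, 0.0115, -0.002], 100],
    [[0, 0, -7.64], [0.038, 0.017, -0.002], 100],
    [[0, 0, -7.64], [0.0355, 0.0215, -0.002], 100],
    [[0, -7.5, 0], [0.029, 0.018, 0.0085], 100],
    [[0, -7.5, 0], [0.03, 0.018, 0.005], 100],
    [[0, -7.5, 0], [0.0305, 0.018, 0.001], 100],
  ],
)

```text
time: 3.6
ee_pos: [0.4801, -0.165, 0.2242]
tcp_rot: [179.7, 22.8, 86.2]
wrist_force: [1.4, -1.6, 0.2]
opening: 0.0854
grasp_force: 0.0
```

Request:
servo_tool(
  moves=[
    [[0, -7.5, 0], [0.03, 0.018, -0.003], 100],
    [[0, -7.5, 0], [0.0295, 0.018, -0.007], 100],
    [[0, -7.5, 0], [0.0285, 0.018, -0.011], 100],
    [[0, 0, 0], [0, 0, 0], 100],
  ],
)

```text
time: 4.0
ee_pos: [0.5398, -0.0776, 0.1888]
tcp_rot: [-179.0, 45.4, 87.4]
wrist_force: [-0.9, -0.7, -0.7]
opening: 0.0854
grasp_force: 0.0
```

```bash
python3 - <<'E'
from plan import *
R=ori(-3.7,-45);z=R.apply([0,0,1]);g=np.array([.5342,-.1456,.105])+G*z
r,p=now();print(p,r.as_euler('xyz',degrees=True),"target",g-z*.11+[0,0,.03],R.as_euler('xyz',degrees=True))
plan([(R,g-z*.06,100),(R,g,100)])
E
```

```text
[ 0.53975165 -0.07757206  0.18876188] [-178.95952273   45.36552245   87.40141344] target [ 0.53826118 -0.08279867  0.1979325 ] [180.   45.   86.3]
[[[-0.13,0.19,0.39],[0.0057,-0.0003,0.0342],100],[[-0.13,0.19,0.39],[0.0056,-0.0005,0.0342],100],[[0.0,0.0,0.0],[-0.0,0.0,0.03],100],[[0.0,0.0,0.0],[-0.0,0.0,0.03],100]]
```

Request:
servo_tool(
  moves=[
    [[-0.26, 0.38, 0.78], [0.0056, -0.0004, 0.034], 100],
    [[0, 0, 0], [0.0056, -0.0004, 0.034], 100],
    [[0, 0, 0], [0, 0, 0.03], 100],
    [[0, 0, 0], [0, 0, 0.015], 100],
    [[0, 0, 0], [0, 0, 0], 100],
  ],
)

```text
time: 4.5
ee_pos: [0.5323, -0.1554, 0.1078]
tcp_rot: [179.1, 44.6, 85.2]
wrist_force: [-0.2, -0.4, 1.1]
opening: 0.0854
grasp_force: 0.0
```

```bash
python3 - <<'E'
from plan import *
R=ori(-3.7,-45);z=R.apply([0,0,1]);g=np.array([.5342,-.1456,.105])+G*z
r,p=now();print(p,r.as_euler('xyz',degrees=True),"target",g);print(get_obs()["q"])
plan([(R,g,100)])
p,d=camera("scene");cv2.imwrite("pics/g1.png",cv2.resize(p[130:260,170:330],(640,520))[...,::-1])
E
```

```text
[ 0.53229105 -0.1554028   0.10782951] [179.1137306   44.58064496  85.16159146] target [ 0.53324174 -0.16041829  0.09015076]
[  4.64663186   8.37004579  -9.17085922  80.48339693 -44.0098879
 102.36899891]
[[[0.08,-0.41,-0.81],[0.0089,0.0011,0.0161],100]]
```

View pics/g1.png

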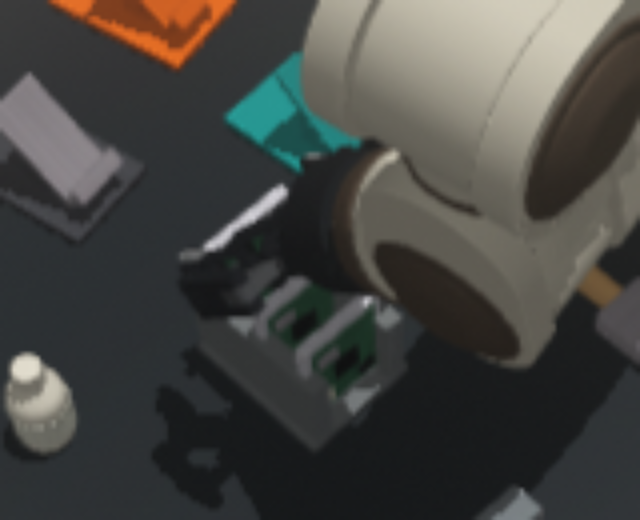

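Request:
servo_tool(
  moves=[
    [[0, -0.4, -0.8], [0.009, 0.001, 0.0165], 100],
    [[0, 0, 0], [0, 0, 0], 100],
    [[0, 0, 0], [0, 0, 0], 60],
    [[0, 0, 0], [0, 0, 0], 55],
    [[0, 0, 0], [0, 0, 0], 55],
    [[0, 0, 0], [0, 0, 0], 55],
    [[0, 0, 0], [0, 0, 0], 55],
  ],
  force=50,
)

```text
time: 5.25
ee_pos: [0.5351, -0.159, 0.0923]
tcp_rot: [179.6, 45.0, 86.2]
wrist_force: [-2.5, 1.7, 5.2]
opening: 0.0587
grasp_force: 53.2
```

Request:
servo_tool(
  moves=[
    [[0, 0, 0], [-0.005, 0, -0.005], 55],
    [[0, 0, 0], [-0.01, 0, -0.01], 55],
    [[0, 0, 0], [-0.015, 0, -0.015], 55],
    [[0, 0, 0], [-0.02, 0, -0.02], 55],
    [[0, 0, 0], [-0.02, 0, -0.02], 55],
    [[0, 0, 0], [-0.02, 0, -0.02], 55],
    [[0, 0, 0], [-0.01, 0, -0.01], 55],
    [[0, 0, 0], [0, 0, 0], 55],
  ],
)

```text
time: 6.05
ee_pos: [0.5348, -0.159, 0.2346]
tcp_rot: [179.5, 45.0, 86.1]
wrist_force: [1.0, -0.3, -2.4]
opening: 0.0589
grasp_force: 53.9
```

```bash
python3 - <<'E'
from plan import *
np.set_printoptions(precision=4,suppress=True)
r,p=now();o=get_obs();print(p,o["tcp_rot"],o["opening"],o["wrist_force"])
# find board points below gripper, compare with expectation
Rb=Ro.from_euler('z',-3.7,degrees=True);rise=p-[.5351,-.159,.0923];print("rise",rise)
org=np.array([.5342,-.1456,.008])+rise;print("expected origin",org)
for n in("scene","top"):
    im,d=camera(n);X=cloud(n,d)
    L=Rb.inv().apply((X.reshape(-1,3)-org)).reshape(X.shape)
    m=(abs(L[...,0])<.04)&(abs(L[...,1])<.012)&(L[...,2]>-.02)&(L[...,2]<.07)
    P=L[m];print(n,m.sum(),P.min(0),P.max(0),np.median(P,0))
    for k in("board",): print([(round(a["score"],2),w(n,a["xyz"]).round(3)) for a in mark_of(k,n)[:2]])
    if n=="scene":cv2.imwrite("pics/l1.png",cv2.resize(im[130:260,170:330],(640,520))[...,::-1])
# tool in board frame
Tb=Rb.inv()*ori(-3.7,-45); tb=Rb.inv().apply(p-org); tb[0]=0; print("tool in board",tb)
E
```

```text
[ 0.5348 -0.159   0.2346] [179.4567  44.9913  86.0941] 0.05887244645125948 [ 1.0128 -0.3291 -2.3501]
rise [-0.0003  0.      0.1423]
expected origin [ 0.5339 -0.1456  0.1503]
scene 226 [-0.031  -0.0043 -0.002 ] [0.0314 0.0085 0.0521] [0.0062 0.005  0.0215]
[(0.52, array([ 0.535, -0.145,  0.147]))]
top 62 [-0.0311 -0.0057  0.0003] [0.0285 0.0051 0.07  ] [0.0025 0.0023 0.0249]
[(0.48, array([ 0.532, -0.15 ,  0.15 ]))]
tool in board [ 0.     -0.0133  0.0843]
```

View pics/l1.png

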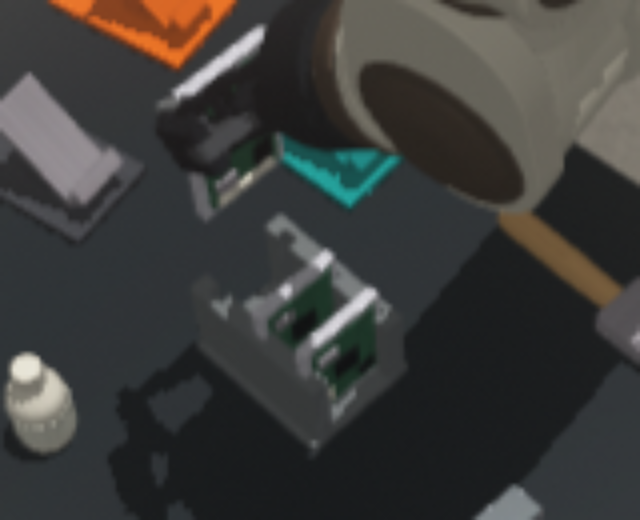

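```bash
cat >> plan.py <<'E'
YS=7.2; SEAT=np.array([.5359,-.2930,.0228]); TB=np.array([0,-.0133,.0843])
RB=Ro.from_euler('z',YS,degrees=True)*Ro.from_euler('x',45,degrees=True)
def onstand(dz,dn,up=0): return RB.apply(TB+[0,dn,dz])+SEAT+[0,0,up]
E
python3 - <<'E'
from plan import *
R=ori(YS,0)
plan([(R,onstand(.10,.0015,.03),55),(R,onstand(.03,.0015),55)])
print(onstand(.1,.0015,.03),onstand(.03,.0015),onstand(0.002,.001))
E
```

```text
[[[-0.6,6.41,-1.45],[-0.0216,0.0052,0.0329],55],[[-0.6,6.41,-1.45],[-0.0253,0.0042,0.0303],55],[[-0.6,6.41,-1.45],[-0.0286,0.0033,0.0274],55],[[-0.6,6.41,-1.45],[-0.0315,0.0022,0.024],55],[[-0.6,6.41,-1.45],[-0.0341,0.0012,0.0204],55],[[-0.6,6.41,-1.45],[-0.0361,0.0001,0.0164],55],[[-0.6,6.41,-1.45],[-0.0377,-0.001,0.0123],55],[[0.0,0.0,0.0],[0.0165,-0.0,0.0265],55],[[0.0,0.0,0.0],[0.0165,-0.0,0.0265],55],[[0.0,0.0,0.0],[0.0165,-0.0,0.0265],55]]
[ 0.55327916 -0.43057024  0.17477592] [ 0.54707548 -0.38146306  0.09527845] [ 0.54463832 -0.36217096  0.0751259 ]
```

Request:
servo_tool(
  moves=[
    [[-0.6, 6.41, -1.45], [-0.0215, 0.005, 0.033], 55],
    [[-0.6, 6.41, -1.45], [-0.0255, 0.004, 0.0305], 55],
    [[-0.6, 6.41, -1.45], [-0.0285, 0.0035, 0.0275], 55],
    [[-0.6, 6.41, -1.45], [-0.0315, 0.002, 0.024], 55],
    [[-0.6, 6.41, -1.45], [-0.034, 0.001, 0.0205], 55],
    [[-0.6, 6.41, -1.45], [-0.036, 0, 0.0165], 55],
    [[-0.6, 6.41, -1.45], [-0.0375, -0.001, 0.0125], 55],
    [[0, 0, 0], [0, 0, 0], 55],
    [[0, 0, 0], [0, 0, 0], 55],
  ],
)

```text
time: 7.15
ee_pos: [0.552, -0.432, 0.1705]
tcp_rot: [-179.8, -0.2, 97.0]
wrist_force: [-0.3, 0.5, -1.2]
opening: 0.0589
grasp_force: 54.3
```

```bash
python3 - <<'E'
from plan import *
np.set_printoptions(precision=4,suppress=True)
r,p=now();print(p,r.as_euler('xyz',degrees=True),onstand(.1,.0015,.03))
plan([(ori(YS,0),onstand(.05,.0015),55),(ori(YS,0),onstand(.02,.0015),55)])
org=p-(r*ori(YS,0).inv()*RB).apply(TB);Rb=r*ori(YS,0).inv()*RB
for n in("scene","top"):
    im,d=camera(n);X=cloud(n,d)
    L=Rb.inv().apply((X.reshape(-1,3)-org))
    P=L[(abs(L[:,0])<.04)&(L[:,2]>-.02)&(L[:,2]<.06)&(abs(L[:,1])<.012)];print(n,len(P),P.min(0),P.max(0),np.median(P,0))
    s=P[P[:,2]<.05];print("front plane tilt",np.polyfit(s[:,2],s[:,1],1))
E
```

```text
[ 0.552  -0.432   0.1705] [-179.8455   -0.2118   97.0072] [ 0.5533 -0.4306  0.1748]
[[[-0.08,-0.11,-0.1],[0.0182,0.0007,0.0306],55],[[-0.08,-0.11,-0.1],[0.0183,0.0007,0.0306],55],[[0.0,0.0,0.0],[0.0212,-0.0,0.0212],55]]
scene 651 [-0.0321 -0.0065 -0.0029] [0.0309 0.0103 0.0599] [0.0019 0.0033 0.0292]
front plane tilt [-0.0108  0.0033]
top 529 [-0.0313 -0.0026  0.0006] [0.0297 0.011  0.06  ] [-0.0016  0.0046  0.0309]
front plane tilt [-0.0032  0.0047]
```

Request:
servo_tool(
  moves=[
    [[0, -0.2, -0.2], [0.018, 0.0005, 0.0305], 55],
    [[0, 0, 0], [0.0185, 0.0005, 0.0305], 55],
    [[0, 0, 0], [0.0105, 0, 0.0105], 55],
    [[0, 0, 0], [0.0105, 0, 0.0105], 55],
    [[0, 0, 0], [0, 0, 0], 55],
  ],
)

```text
time: 7.75
ee_pos: [0.5469, -0.3702, 0.0947]
tcp_rot: [179.8, 0.3, 97.6]
wrist_force: [0.4, 0.2, -0.9]
opening: 0.0589
grasp_force: 54.5
```

```bash
python3 - <<'E'
from plan import *
np.set_printoptions(precision=4,suppress=True)
r,p=now();print(p,r.as_euler('xyz',degrees=True),onstand(.02,.0015))
plan([(ori(YS,0),onstand(.012,.0015),55),(ori(YS,0),onstand(.004,.0015),55),(ori(YS,0),onstand(.000,.001),55)],step=.01)
im,d=camera("scene");cv2.imwrite("pics/s1.png",cv2.resize(im[120:220,130:260],(780,600))[...,::-1])
E
```

```text
[ 0.5469 -0.3702  0.0947] [179.8013   0.3047  97.586 ] [ 0.5462 -0.3744  0.0882]
[[[0.1,0.15,0.19],[0.0008,-0.0006,0.0061],55],[[0.1,0.15,0.19],[0.0008,-0.0006,0.0061],55],[[0.0,0.0,0.0],[0.0057,0.0,0.0057],55],[[0.0,0.0,0.0],[0.0025,0.0,0.0032],55]]
```

View pics/s1.png

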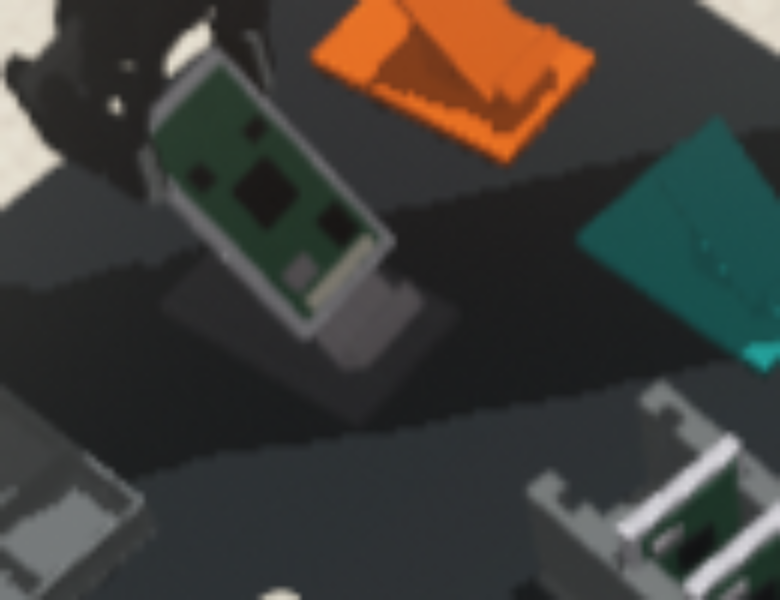

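Request:
servo_tool(
  moves=[
    [[0.1, 0.15, 0.2], [0.001, -0.0005, 0.006], 55],
    [[0.1, 0.15, 0.2], [0.001, -0.0005, 0.006], 55],
    [[0, 0, 0], [0.003, 0, 0.003], 55],
    [[0, 0, 0], [0, 0, 0], 55],
    [[0, 0, 0], [0, 0, 0], 55],
  ],
)

```text
time: 8.3
ee_pos: [0.5462, -0.3683, 0.08]
tcp_rot: [179.9, -0.1, 97.0]
wrist_force: [-0.5, 6.8, 8.0]
opening: 0.0587
grasp_force: 55.8
```

```bash
python3 - <<'E'
from plan import *
np.set_printoptions(precision=4,suppress=True)
r,p=now();print(p,r.as_euler('xyz',degrees=True),"off (board axes)",RB.inv().apply(p-onstand(0,0)),get_obs()["wrist_force"])
plan([(ori(YS,0),onstand(.002,.001),55)],step=.01)
E
```

```text
[ 0.5462 -0.3683  0.08  ] [179.9008  -0.069   96.9945] off (board axes) [0.0008 0.     0.0099] [-0.4991  6.7706  8.0382]
[[[0.1,-0.07,-0.21],[0.0063,-0.0008,0.0049],55]]
```

Request:
servo_tool(
  moves=[
    [[0, 0, 0], [0.002, -0.0005, -0.0005], 55],
    [[0, 0, 0], [0.0025, 0, 0.002], 55],
    [[0, 0, 0], [0.0015, 0, 0.0015], 55],
    [[0, 0, 0], [0, 0, 0], 55],
  ],
)

```text
time: 8.7
ee_pos: [0.5441, -0.3625, 0.0751]
tcp_rot: [-179.9, -0.1, 97.0]
wrist_force: [-0.0, 2.3, -0.7]
opening: 0.0586
grasp_force: 55.1
```

```bash
python3 - <<'E'
from plan import *
np.set_printoptions(precision=4,suppress=True)
r,p=now();f=get_obs()["wrist_force"];print(p,"off (board axes)",RB.inv().apply(p-onstand(0,0)),RB.inv().apply(f))
E
```

```text
[ 0.5441 -0.3625  0.0751] off (board axes) [-0.0006  0.0008  0.0022] [ 0.2677  1.1394 -2.1214]
```

Request:
servo_tool(
  moves=[
    [[0, 0, 0], [0, 0, 0], 75],
    [[0, 0, 0], [0, 0, 0], 100],
    [[0, 0, 0], [0, 0, 0], 100],
    [[0, 0, 0], [0, 0, 0], 100],
    [[0, 0, 0], [0, 0, -0.03], 100],
    [[0, 0, 0], [0, 0, -0.045], 100],
    [[0, 0, 0], [0, 0, -0.045], 100],
    [[0, 0, 0], [0, 0, 0], 100],
  ],
)

```text
time: 9.5
ee_pos: [0.5459, -0.3641, 0.2031]
tcp_rot: [179.6, 0.3, 97.0]
wrist_force: [0.3, -0.1, 1.3]
opening: 0.085
grasp_force: 0.0
```

```bash
python3 - <<'E'
from plan import *
np.set_printoptions(precision=4,suppress=True)
off=[]
for n in("scene","top"):
    im,d=camera(n);X=cloud(n,d)
    if n=="scene":cv2.imwrite("pics/s2.png",cv2.resize(im[120:220,130:260],(780,600))[...,::-1])
    L=RB.inv().apply((X.reshape(-1,3)-SEAT))
    P=L[(abs(L[:,0])<.05)&(L[:,2]>-.015)&(L[:,2]<.13)&(L[:,1]>-.002)&(L[:,1]<.012)];print(n,len(P),P.min(0),P.max(0),np.median(P,0))
    s=P[(P[:,2]>.01)&(P[:,2]<.1)];print("front plane",np.polyfit(s[:,2],s[:,1],1),cv2.minAreaRect((P[:,[0,2]]*1e3).astype(np.float32)))
    print([(round(a["score"],2),w(n,a["xyz"]).round(3)) for a in mark_of("board",n)[:2]])
Rt=ori(YS,-45);z=Rt.apply([0,0,1]);g=SEAT+RB.apply([0,0.001,.054])+G*z
print(now()[1],g)
plan([(Rt,g-z*.09,100)])
E
```

```text
scene 1036 [-0.0326 -0.002  -0.0142] [0.0317 0.0119 0.1099] [0.0011 0.0052 0.0567]
front plane [-0.0166  0.0061] ((-0.4203014373779297, 47.98491287231445), (123.97386169433594, 63.41848373413086), 89.38631439208984)
[(0.76, array([ 0.535, -0.295,  0.02 ])), (0.47, array([0.383, 0.017, 0.002]))]
top 771 [-0.0317 -0.0018 -0.0146] [0.029  0.0119 0.112 ] [0.0006 0.004  0.0517]
front plane [-0.0102  0.0045] ((-1.3459663391113281, 48.66423797607422), (60.60163497924805, 126.52052307128906), 0.10299284756183624)
[(0.9, array([ 0.533, -0.294,  0.023]))]
[ 0.544  -0.3628  0.1942] [ 0.5425 -0.3449  0.0468]
[[[-0.03,-7.52,-0.03],[0.0136,0.0001,0.014],100],[[-0.03,-7.52,-0.03],[0.0153,0.0001,0.0121],100],[[-0.03,-7.52,-0.03],[0.0167,0.0001,0.01],100],[[-0.03,-7.52,-0.03],[0.0179,0.0001,0.0077],100],[[-0.03,-7.52,-0.03],[0.0188,0.0001,0.0053],100],[[-0.03,-7.52,-0.03],[0.0193,0.0001,0.0028],100]]
```

View pics/s2.png

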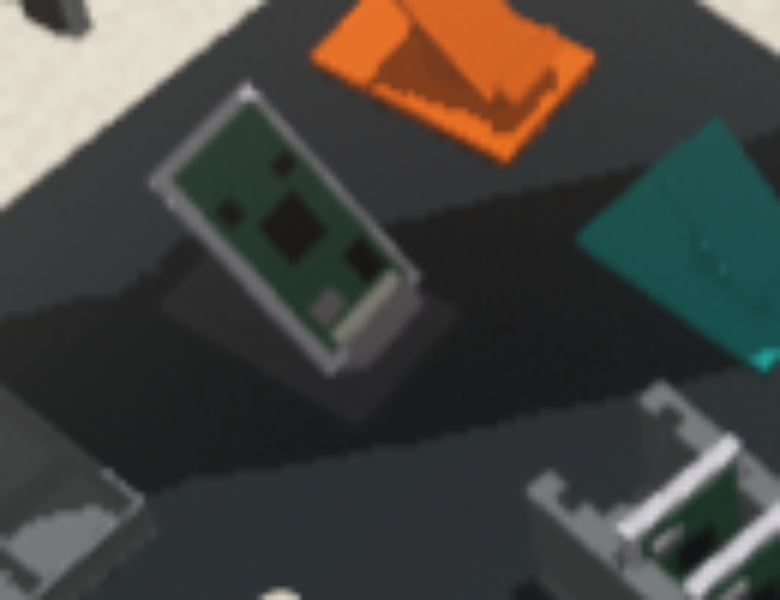

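Request:
servo_tool(
  moves=[
    [[0, -7.5, 0], [0.0135, 0, 0.014], 100],
    [[0, -7.5, 0], [0.0155, 0, 0.012], 100],
    [[0, -7.5, 0], [0.0165, 0, 0.01], 100],
    [[0, -7.5, 0], [0.018, 0, 0.0075], 100],
    [[0, -7.5, 0], [0.019, 0, 0.0055], 100],
    [[0, -7.5, 0], [0.0195, 0, 0.003], 100],
    [[0, 0, 0], [0, 0, 0], 100],
    [[0, 0, 0], [0, 0, 0], 100],
  ],
)

```text
time: 10.5
ee_pos: [0.5337, -0.2807, 0.1096]
tcp_rot: [-179.7, 44.8, 97.3]
wrist_force: [-0.4, 0.4, 1.5]
opening: 0.0855
grasp_force: 0.0
```

```bash
python3 - <<'E'
from plan import *
np.set_printoptions(precision=4,suppress=True)
Rt=ori(YS,-45);z=Rt.apply([0,0,1]);g=SEAT+RB.apply([0,0.001,.054])+G*z
r,p=now();print(p,r.as_euler('xyz',degrees=True),Rt.as_euler('xyz',degrees=True),g-z*.09, get_obs()["q"])
plan([(Rt,g,100)],step=.03)
E
```

```text
[ 0.5337 -0.2807  0.1096] [-179.7078   44.8156   97.2972] [180.   45.   97.2] [ 0.5345 -0.2818  0.1105] [ -9.0628  -3.5388 -21.8077  56.4634 -42.6655  67.7677]
[[[-0.06,-0.05,0.02],[-0.0004,0.0003,0.0225],100],[[-0.06,-0.05,0.02],[-0.0004,0.0002,0.0225],100],[[-0.06,-0.05,0.02],[-0.0004,0.0002,0.0225],100],[[-0.06,-0.05,0.02],[-0.0004,0.0002,0.0225],100]]
```

Advance, settle, grip, then lift off along the normal.

Request:
servo_tool(
  moves=[
    [[0, 0, 0], [-0.0005, 0.0005, 0.0225], 100],
    [[0, 0, 0], [-0.0005, 0.0005, 0.0225], 100],
    [[0, 0, 0], [0, 0, 0.0225], 100],
    [[0, 0, 0], [0, 0, 0.0225], 100],
    [[0, 0, 0], [0, 0, 0], 100],
    [[0, 0, 0], [0, 0, 0], 80],
    [[0, 0, 0], [0, 0, 0], 55],
    [[0, 0, 0], [0, 0, 0], 55],
    [[0, 0, 0], [0, 0, 0], 55],
    [[0, 0, 0], [0, 0, 0], 55],
  ],
  force=50,
)

```text
time: 11.5
ee_pos: [0.5439, -0.3456, 0.0502]
tcp_rot: [179.9, 45.0, 96.9]
wrist_force: [-1.9, -1.0, 5.8]
opening: 0.0589
grasp_force: 54.1
```

Request:
servo_tool(
  moves=[
    [[0, 0, 0], [-0.008, 0, -0.0005], 55],
    [[0, 0, 0], [-0.012, 0, -0.001], 55],
    [[0, 0, 0], [-0.02, 0, -0.02], 55],
    [[0, 0, 0], [-0.02, 0, -0.03], 55],
    [[0, 0, 0], [-0.02, 0, -0.03], 55],
    [[0, 0, 0], [-0.01, 0, -0.02], 55],
    [[0, 0, 0], [0, 0, 0], 55],
    [[0, 0, 0], [0, 0, 0], 55],
  ],
)

```text
time: 12.3
ee_pos: [0.5423, -0.3375, 0.1837]
tcp_rot: [-180.0, 44.9, 97.0]
wrist_force: [0.1, -0.4, -1.0]
opening: 0.0588
grasp_force: 54.2
```

```bash
cat >> plan.py <<'E'
YV=-5.1; BED=np.array([.5892,.1483,.068])
E
python3 - <<'E'
from plan import *
np.set_printoptions(precision=4,suppress=True)
r,p=now();o=get_obs();print(p,o["tcp_rot"],o["opening"],o["wrist_force"])
# board frame assumed: tool x=-bz, y=bx, z=-by
Rb=Ro.from_matrix(r.as_matrix()@np.array([[0,0,-1],[1,0,0],[0,-1,0]],float))
tb2=RB.inv().apply(np.array([.5439,-.3456,.0502])-SEAT);tb2[0]=0;print("tool in board nominal",tb2)
org=p-Rb.apply(tb2);print(org)
for n in("scene","top"):
    im,d=camera(n);X=cloud(n,d)
    L=Rb.inv().apply((X.reshape(-1,3)-org))
    P=L[(abs(L[:,0])<.05)&(L[:,2]>-.02)&(L[:,2]<.13)&(L[:,1]>-.004)&(L[:,1]<.012)];print(n,len(P),P.min(0),P.max(0),np.median(P,0))
    s=P[(P[:,2]<.03)|(P[:,2]>.08)];s=s[(s[:,1]<.0065)];print("front plane tilt",np.polyfit(s[:,2],s[:,1],1),cv2.minAreaRect((P[abs(P[:,0])<.028][:,[0,2]]*1e3).astype(np.float32)))
    print([(round(a["score"],2),w(n,a["xyz"]).round(3)) for a in mark_of("board",n)[:2]])
Rt=ori(YV,0)
plan([(Rt,BED+[0,0,.09],55)])
E
```

```text
[ 0.5423 -0.3375  0.1837] [-179.9673   44.9308   97.0267] 0.05882089716390064 [ 0.0998 -0.3606 -1.0123]
tool in board nominal [ 0.     -0.0182  0.057 ]
[ 0.5358 -0.2847  0.1564]
scene 818 [-0.0301 -0.004  -0.0004] [0.0433 0.0111 0.1097] [0.0044 0.0048 0.0757]
front plane tilt [-0.0019  0.0038] ((-0.05553436279296875, 54.656463623046875), (55.630916595458984, 110.08053588867188), 0.10565213859081268)
[(0.92, array([ 0.532, -0.281,  0.153]))]
top 728 [-0.0439 -0.004   0.0157] [0.0428 0.0119 0.1111] [0.0001 0.0022 0.0768]
front plane tilt [-0.0192  0.0035] ((0.16672134399414062, 63.405517578125), (55.632450103759766, 95.18940734863281), 0.2891082465648651)
[(0.94, array([ 0.535, -0.289,  0.154])), (0.58, array([ 0.541, -0.335, -0.001]))]
[[[0.41,4.07,1.05],[0.0322,0.0097,-0.029],55],[[0.41,4.07,1.05],[0.0344,0.0089,-0.0267],55],[[0.41,4.07,1.05],[0.0363,0.008,-0.0243],55],[[0.41,4.07,1.05],[0.0381,0.0072,-0.0217],55],[[0.41,4.07,1.05],[0.0397,0.0063,-0.019],55],[[0.41,4.07,1.05],[0.041,0.0055,-0.0162],55],[[0.41,4.07,1.05],[0.0422,0.0046,-0.0133],55],[[0.41,4.07,1.05],[0.0431,0.0037,-0.0103],55],[[0.41,4.07,1.05],[0.0438,0.0029,-0.0072],55],[[0.41,4.07,1.05],[0.0442,0.002,-0.0041],55],[[0.41,4.07,1.05],[0.0444,0.0012,-0.001],55]]
```

Request:
servo_tool(
  moves=[
    [[0.41, 4.07, 1.05], [0.032, 0.0095, -0.029], 55],
    [[0.41, 4.07, 1.05], [0.0345, 0.009, -0.0265], 55],
    [[0.41, 4.07, 1.05], [0.0365, 0.008, -0.0245], 55],
    [[0.41, 4.07, 1.05], [0.038, 0.007, -0.0215], 55],
    [[0.41, 4.07, 1.05], [0.0395, 0.0065, -0.019], 55],
    [[0.41, 4.07, 1.05], [0.041, 0.0055, -0.016], 55],
    [[0.41, 4.07, 1.05], [0.042, 0.0045, -0.0135], 55],
    [[0.41, 4.07, 1.05], [0.043, 0.0035, -0.0105], 55],
    [[0.41, 4.07, 1.05], [0.044, 0.003, -0.007], 55],
    [[0.41, 4.07, 1.05], [0.044, 0.002, -0.004], 55],
    [[0.41, 4.07, 1.05], [0.0445, 0.001, -0.001], 55],
    [[0, 0, 0], [0, 0, 0], 55],
  ],
)

```text
time: 13.7
ee_pos: [0.5895, 0.1511, 0.158]
tcp_rot: [179.9, -0.1, 85.0]
wrist_force: [-0.5, -1.5, -0.2]
opening: 0.0586
grasp_force: 54.6
```

Request:
servo_tool(
  moves=[
    [[0, 0, 0], [0, 0, 0], 55],
  ],
)

```text
time: 13.8
ee_pos: [0.5892, 0.1481, 0.1585]
tcp_rot: [179.9, 0.1, 85.0]
wrist_force: [-0.1, -0.6, -1.7]
opening: 0.0588
grasp_force: 54.6
```

```bash
python3 - <<'E'
from plan import *
np.set_printoptions(precision=4,suppress=True)
r,p=now();o=get_obs();print(p,o["tcp_rot"],o["opening"],o["wrist_force"],o["q"])
Rb=Ro.from_matrix(r.as_matrix()@np.array([[0,0,-1],[1,0,0],[0,-1,0]],float))
org=p-Rb.apply([0,-.0182,.057])
for n in("scene","top"):
    im,d=camera(n);X=cloud(n,d)
    L=Rb.inv().apply((X.reshape(-1,3)-org))
    P=L[(abs(L[:,0])<.028)&(L[:,2]>-.02)&(L[:,2]<.13)&(L[:,1]>-.004)&(L[:,1]<.012)];print(n,len(P),P.min(0),P.max(0),np.median(P,0))
    s=P[(P[:,1]<.0065)];print("tilt",np.polyfit(s[:,2],s[:,1],1))
Rt=ori(YV,0);t=BED+v(YV,0,-.003,0);t[2]=.0545;print(t)
plan([(Rt,t+[0,0,.03],55),(Rt,t,55)],step=.03)
E
```

```text
[0.5892 0.1481 0.1585] [179.8784   0.0709  84.9652] 0.058830069030223496 [-0.0851 -0.5758 -1.7011] [ 14.1572  11.9659   9.8371  87.7796  -0.107  109.1918]
scene 913 [-0.028  -0.0036 -0.0023] [0.028  0.0105 0.1087] [0.0034 0.0035 0.029 ]
tilt [-0.0042  0.0033]
top 237 [-0.0277 -0.0036  0.0747] [0.028 0.008 0.112] [0.0065 0.0028 0.0991]
tilt [-0.0541  0.008 ]
[0.5889 0.1453 0.0545]
[[[0.05,0.02,-0.01],[-0.0006,-0.0001,0.0249],55],[[0.05,0.02,-0.01],[-0.0006,-0.0001,0.0249],55],[[0.05,0.02,-0.01],[-0.0006,-0.0001,0.0249],55],[[0.0,0.0,0.0],[0.0,-0.0,0.03],55]]
```

Request:
servo_tool(
  moves=[
    [[0, 0, 0], [-0.0006, 0, 0.025], 55],
    [[0, 0, 0], [-0.0006, 0, 0.025], 55],
    [[0, 0, 0], [-0.0006, 0, 0.025], 55],
    [[0, 0, 0], [0, 0, 0.02], 55],
    [[0, 0, 0], [0, 0, 0.006], 55],
    [[0, 0, 0], [0, 0, 0], 55],
    [[0, 0, 0], [0, 0, 0], 55],
  ],
)

```text
time: 14.6
ee_pos: [0.5902, 0.1459, 0.0599]
tcp_rot: [179.7, -0.0, 84.9]
wrist_force: [0.4, -0.2, -1.4]
opening: 0.0587
grasp_force: 54.6
```

Request:
servo_tool(
  moves=[
    [[0, 0, 0], [0, -0.0005, 0.003], 55],
    [[0, 0, 0], [0, 0, 0.001], 55],
    [[0, 0, 0], [0, 0, 0], 55],
    [[0, 0, 0], [0, 0, 0], 55],
  ],
)

```text
time: 15.0
ee_pos: [0.5896, 0.1463, 0.0557]
tcp_rot: [179.7, -0.0, 84.9]
wrist_force: [-0.4, -1.5, 5.6]
opening: 0.0587
grasp_force: 55.3
```

```bash
python3 - <<'E'
from plan import *
print(now()[1],get_obs()["wrist_force"])
for n in("scene",):
    im,d=camera(n);cv2.imwrite("pics/v1.png",cv2.resize(im[240:370,250:400],(690,598))[...,::-1])
E
```

```text
[0.58961686 0.14628309 0.05565142] [-0.44889278 -1.48167542  5.6222666 ]
```

View pics/v1.png

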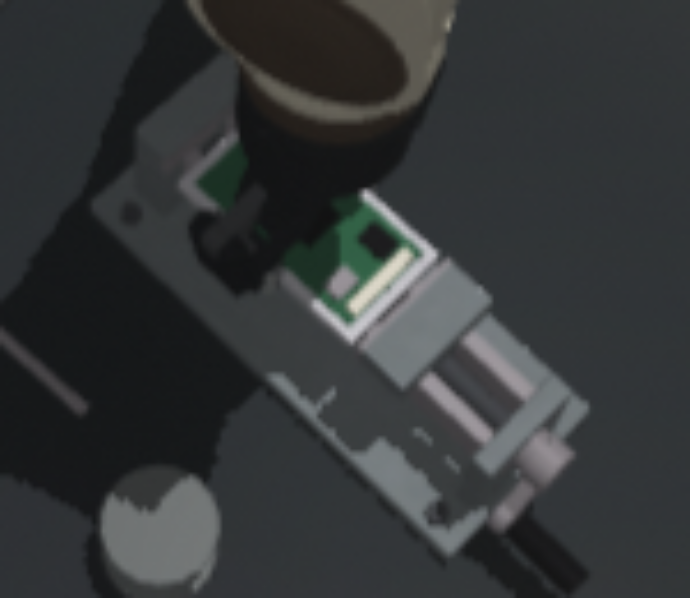

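Request:
servo_tool(
  moves=[
    [[0, 0, 0], [0, 0, 0], 75],
    [[0, 0, 0], [0, 0, 0], 100],
    [[0, 0, 0], [0, 0, 0], 100],
    [[0, 0, 0], [0, 0, 0], 100],
    [[0, 0, 0], [0, 0, -0.02], 100],
    [[0, 0, 0], [0, 0, -0.045], 100],
    [[0, 0, 0], [0, 0, -0.045], 100],
    [[0, 0, 0], [0.045, 0, 0], 60],
    [[0, 0, 0], [0.045, 0, 0], 40],
    [[0, 0, 0], [0, 0, 0], 40],
  ],
)

```text
time: 16.05
ee_pos: [0.5967, 0.2402, 0.1642]
tcp_rot: [179.8, -0.1, 85.1]
wrist_force: [-0.3, 0.1, -0.5]
opening: 0.0442
grasp_force: 0.0
```

```bash
python3 - <<'E'
from plan import *
np.set_printoptions(precision=4,suppress=True)
Rv=Ro.from_euler('z',YV,degrees=True)
for n in("scene","top"):
    im,d=camera(n);X=cloud(n,d);L=Rv.inv().apply(X.reshape(-1,3)-BED)
    P=L[(abs(L[:,0])<.035)&(abs(L[:,1])<.059)&(L[:,2]>.004)&(L[:,2]<.014)]
    print(n,"board",len(P),cv2.minAreaRect((P[:,:2]*1e3).astype(np.float32)),np.polyfit(P[:,1],P[:,2],1))
    for k in("board","crank_hub","knob_mid","jaw_face"): print(k,[(round(a["score"],2),w(n,a["xyz"]).round(4)) for a in mark_of(k,n)[:2]])
    for a in cut_out("mouse",n)[:1]: print("mouse",X[a["mask"]].min(0),X[a["mask"]].max(0))
    for a in cut_out("knob_mid",n)[:1]:
        Q=L.reshape(X.shape)[a["mask"]]+[0,0,.068];Q=Q[Q[:,1]>.165];print("knob vise frame",len(Q),np.median(Q,0),Q.min(0),Q.max(0))
    K=L+[0,0,.068];K=K[(abs(K[:,0])<.06)&(K[:,1]>.165)&(K[:,1]<.193)&(K[:,2]>.012)&(K[:,2]<.1)];print("knobpts",len(K),np.median(K,0),K.min(0),K.max(0))
print(now()[1],get_obs()["q"])
E
```

```text
scene board 1320 ((0.25664520263671875, 1.5797386169433594), (61.42918395996094, 110.63114929199219), 0.4667014479637146) [0.0057 0.0092]
board [(0.64, array([0.5929, 0.2059, 0.0689]))]
crank_hub [(0.75, array([0.6051, 0.3248, 0.0593]))]
knob_mid [(0.8, array([0.6294, 0.3242, 0.0356])), (0.53, array([0.5929, 0.2044, 0.0701]))]
jaw_face [(0.74, array([0.599 , 0.2095, 0.0774])), (0.7, array([0.383, 0.018, 0.003]))]
mouse [ 0.3601 -0.0861 -0.0035] [0.9492 0.3548 1.0762]
knob vise frame 96 [0.0281 0.1795 0.0411] [0.0204 0.1655 0.0332] [0.3402 0.2377 1.0762]
knobpts 93 [0.0281 0.1793 0.0409] [0.0188 0.1655 0.0332] [0.0337 0.1927 0.0458]
top board 868 ((-0.4897594451904297, 1.6122703552246094), (60.94911575317383, 115.20149230957031), 0.6999071836471558) [0.0088 0.0087]
board [(0.9, array([0.5912, 0.2025, 0.0711]))]
crank_hub []
knob_mid []
jaw_face [(0.49, array([0.5944, 0.2114, 0.0793]))]
  return _methods._mean(a, axis=axis, dtype=dtype,
  ret = um.true_divide(
Traceback (most recent call last):
ValueError: zero-size array to reduction operation minimum which has no identity
```

```bash
cat >> plan.py <<'E'
Rv=Ro.from_euler('z',YV,degrees=True)
HUB=BED*[1,1,0]+Rv.apply([0,.181,.056])
RC=Rv*Ro.from_euler('y',-15,degrees=True)*D
def tcp(th,off=.012,r=.032):
    t=np.deg2rad(th);return HUB+Rv.apply([-r*np.sin(t),0,r*np.cos(t)])+off*RC.apply([0,0,1])
E
python3 - <<'E'
from plan import *
np.set_printoptions(precision=4,suppress=True)
X=np.load("scene0.npz")["X"];q=X[380:420,325:385].reshape(-1,3);q=q[(q[:,2]>.012)&(q[:,2]<.04)];print("mouse",q.min(0),q.max(0))
t=tcp(230);print(t,tcp(270),np.hypot(*tcp(270)[:2]))
z=RC.apply([0,0,1])
plan([(RC,t-z*.07,40)])
plan([(RC,t,40)],(RC,t-z*.07),step=.02)
E
```

```text
mouse [0.6633 0.3064 0.0129] [0.7686 0.3911 0.0377]
[0.6328 0.3261 0.0238] [0.6403 0.3255 0.0444] 0.7182302178831231
[[[-4.93,-0.0,-0.01],[0.0311,0.0031,0.0245],40],[[-4.93,-0.0,-0.01],[0.0311,0.001,0.0246],40],[[-4.93,-0.0,-0.01],[0.0311,-0.0011,0.0246],40]]
[[[0.0,0.0,0.0],[-0.0,-0.0,0.0175],40],[[0.0,0.0,0.0],[-0.0,-0.0,0.0175],40],[[0.0,0.0,0.0],[-0.0,-0.0,0.0175],40],[[0.0,0.0,0.0],[-0.0,-0.0,0.0175],40]]
```

Request:
servo_tool(
  moves=[
    [[-5, 0, 0], [0.031, 0.003, 0.0245], 30],
    [[-5, 0, 0], [0.031, 0.001, 0.0245], 30],
    [[-5, 0, 0], [0.031, -0.001, 0.0245], 30],
    [[0, 0, 0], [0, 0, 0], 30],
    [[0, 0, 0], [0, 0, 0], 30],
    [[0, 0, 0], [0, 0, 0], 30],
  ],
)

```text
time: 17.35
ee_pos: [0.6153, 0.3274, 0.093]
tcp_rot: [164.8, -0.1, 84.9]
wrist_force: [-0.0, -0.4, 0.6]
opening: 0.0255
grasp_force: 0.0
```

```bash
python3 - <<'E'
from plan import *
np.set_printoptions(precision=4,suppress=True)
r,p=now();t=tcp(230);print(p,r.as_euler('xyz',degrees=True),RC.as_euler('xyz',degrees=True),t-RC.apply([0,0,.07]),get_obs()["opening"],get_obs()["q"])
plan([(RC,t,30)],step=.02)
im,d=camera("scene");cv2.imwrite("pics/c1.png",cv2.resize(im[300:400,300:430],(780,600))[...,::-1])
E
```

```text
[0.6153 0.3274 0.093 ] [164.7598  -0.0537  84.8724] [165.    0.   84.9] [0.6148 0.3277 0.0915] 0.02545926942579788 [ 31.6892  12.1257   1.3238  66.8633  -9.0213 125.8472]
[[[0.06,-0.01,-0.01],[0.0001,-0.0003,0.0178],30],[[0.06,-0.01,-0.01],[0.0001,-0.0003,0.0178],30],[[0.06,-0.01,-0.01],[0.0001,-0.0003,0.0178],30],[[0.06,-0.01,-0.01],[0.0001,-0.0003,0.0178],30]]
```

View pics/c1.png

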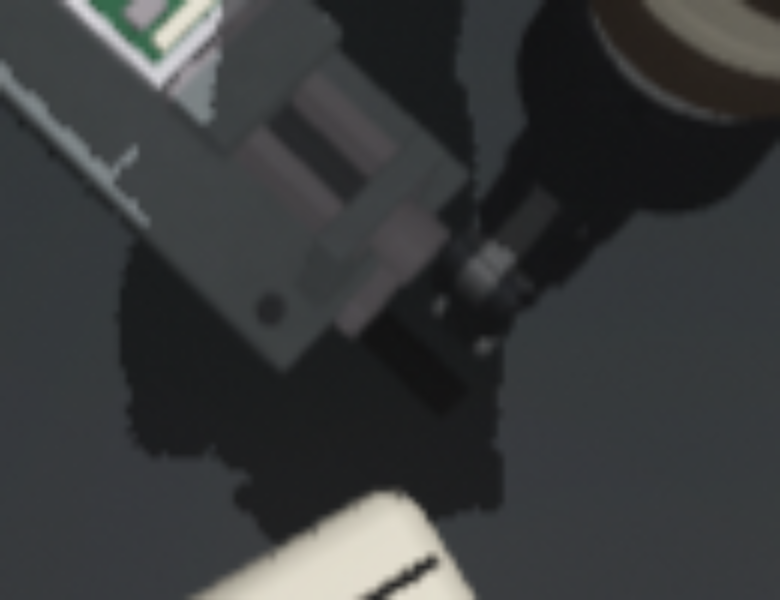

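Request:
servo_tool(
  moves=[
    [[0, 0, 0], [0.0005, -0.0005, 0.018], 30],
    [[0, 0, 0], [0, -0.0005, 0.018], 30],
    [[0, 0, 0], [0, 0, 0.018], 30],
    [[0, 0, 0], [0, 0, 0.017], 30],
    [[0, 0, 0], [0, 0, 0], 30],
    [[0, 0, 0], [0, 0, 0], 30],
  ],
)

```text
time: 18.0
ee_pos: [0.6327, 0.3262, 0.0232]
tcp_rot: [164.8, -0.0, 84.9]
wrist_force: [0.5, 0.2, 1.6]
opening: 0.0257
grasp_force: 0.0
```

Request:
servo_tool(
  moves=[
    [[0, 0, 0], [0, 0, 0], 20],
    [[0, 0, 0], [0, 0, 0], 10],
    [[0, 0, 0], [0, 0, 0], 5],
    [[0, 0, 0], [0, 0, 0], 5],
  ],
  force=35,
)

```text
time: 18.4
ee_pos: [0.6325, 0.3269, 0.0238]
tcp_rot: [164.7, -0.0, 84.9]
wrist_force: [-1.3, 0.2, 4.1]
opening: 0.0123
grasp_force: 34.4
```

```bash
cat > wind.py <<'E'
from plan import *
import sys
np.set_printoptions(precision=4,suppress=True)
a,b,st=map(float,sys.argv[1:4])
r,p=now();o=get_obs();f=Rv.inv().apply(o["wrist_force"])
k=Rv.inv().apply(p-.012*r.apply([0,0,1])-HUB)
th=np.rad2deg(np.arctan2(-k[0],k[2]))%360;t=np.deg2rad(th)
print("knob rel hub",k,"r",np.hypot(k[0],k[2]),"th",th,"F vise",f,"tang",f@[-np.cos(t),0,-np.sin(t)],"rad",f@[-np.sin(t),0,np.cos(t)],o["opening"],o["grasp_force"])
R0=float(sys.argv[4]) if len(sys.argv)>4 else .032
A=np.arange(a,b+.1,st);rows=[]
for u,w_ in zip(A[:-1],A[1:]):
    s=RC.inv().apply(tcp(w_,r=R0)-tcp(u,r=R0));rows.append([[0,0,0],s.round(4).tolist(),5])
print(str(rows).replace(' ',''))
E
python3 wind.py 230 470 20
```

```text
knob rel hub [ 0.0241  0.0007 -0.0206] r 0.031727859511715126 th 229.47419514821632 F vise [-1.3094  0.0607  4.1059] tang 2.2700696642812974 rad -3.6632427482234835 0.012284701722173613 34.35371160507202
[[[0,0,0],[0.0,0.0079,-0.0079],5],[[0,0,0],[-0.0,0.0047,-0.0101],5],[[0,0,0],[0.0,0.001,-0.0111],5],[[0,0,0],[-0.0,-0.0029,-0.0107],5],[[0,0,0],[0.0,-0.0064,-0.0091],5],[[0,0,0],[-0.0,-0.0091,-0.0064],5],[[0,0,0],[0.0,-0.0107,-0.0029],5],[[0,0,0],[-0.0,-0.0111,0.001],5],[[0,0,0],[0.0,-0.0101,0.0047],5],[[0,0,0],[-0.0,-0.0079,0.0079],5],[[0,0,0],[0.0,-0.0047,0.0101],5],[[0,0,0],[-0.0,-0.001,0.0111],5]]
```

Request:
servo_tool(
  moves=[
    [[0, 0, 0], [0, 0.008, -0.008], 5],
    [[0, 0, 0], [0, 0.0045, -0.01], 5],
    [[0, 0, 0], [0, 0.001, -0.011], 5],
    [[0, 0, 0], [0, -0.003, -0.0105], 5],
    [[0, 0, 0], [0, 0, 0], 5],
  ],
)

```text
time: 18.9
ee_pos: [0.6344, 0.3269, 0.0676]
tcp_rot: [164.4, -0.1, 84.8]
wrist_force: [7.2, -1.7, 7.1]
opening: 0.0124
grasp_force: 36.3
```

```bash
python3 wind.py 310 550 20
```

```text
knob rel hub [0.026  0.0009 0.0232] r 0.03481670161197504 th 311.75207427996935 F vise [ 7.3692 -1.0331  7.0572] tang 0.3576788386809752 rad 10.19713788153362 0.012382526764266702 36.34341537952423
[[[0,0,0],[0.0,-0.0064,-0.0091],5],[[0,0,0],[-0.0,-0.0091,-0.0064],5],[[0,0,0],[0.0,-0.0107,-0.0029],5],[[0,0,0],[-0.0,-0.0111,0.001],5],[[0,0,0],[0.0,-0.0101,0.0047],5],[[0,0,0],[-0.0,-0.0079,0.0079],5],[[0,0,0],[0.0,-0.0047,0.0101],5],[[0,0,0],[-0.0,-0.001,0.0111],5],[[0,0,0],[0.0,0.0029,0.0107],5],[[0,0,0],[-0.0,0.0064,0.0091],5],[[0,0,0],[0.0,0.0091,0.0064],5],[[0,0,0],[-0.0,0.0107,0.0029],5]]
```

Request:
servo_tool(
  moves=[
    [[0, 0, 0], [0, -0.0055, -0.01], 5],
    [[0, 0, 0], [0, -0.008, -0.0075], 5],
    [[0, 0, 0], [0, -0.0105, -0.003], 5],
    [[0, 0, 0], [0, -0.011, 0.001], 5],
    [[0, 0, 0], [0, -0.01, 0.0045], 5],
    [[0, 0, 0], [0, -0.008, 0.008], 5],
    [[0, 0, 0], [0, 0, 0], 5],
  ],
)

```text
time: 19.6
ee_pos: [0.579, 0.3319, 0.0547]
tcp_rot: [164.7, -0.0, 84.9]
wrist_force: [10.2, 5.0, -4.5]
opening: 0.0127
grasp_force: 35.2
```

```bash
python3 wind.py 430 550 20
```

```text
knob rel hub [-0.0297  0.001   0.0103] r 0.03141272062140012 th 70.82495090335344 F vise [ 9.7048  5.8423 -4.491 ] tang 1.0542159617910931 rad -10.641418267509607 0.012691978604766022 35.19970893859863
[[[0,0,0],[0.0,-0.0047,0.0101],5],[[0,0,0],[-0.0,-0.001,0.0111],5],[[0,0,0],[0.0,0.0029,0.0107],5],[[0,0,0],[-0.0,0.0064,0.0091],5],[[0,0,0],[0.0,0.0091,0.0064],5],[[0,0,0],[-0.0,0.0107,0.0029],5]]
```

Request:
servo_tool(
  moves=[
    [[0, 0, 0], [0, -0.004, 0.0105], 5],
    [[0, 0, 0], [0, -0.0005, 0.0115], 5],
    [[0, 0, 0], [0, 0.0035, 0.0105], 5],
    [[0, 0, 0], [0, 0.0065, 0.009], 5],
    [[0, 0, 0], [0, 0.009, 0.0065], 5],
    [[0, 0, 0], [0, 0, 0], 5],
  ],
)

```text
time: 20.2
ee_pos: [0.6072, 0.3292, 0.0149]
tcp_rot: [164.6, -0.1, 84.9]
wrist_force: [2.1, 1.9, 9.4]
opening: 0.012
grasp_force: 36.7
```

```bash
sed -i 's/^HUB=.*/HUB=BED*[1,1,0]+Rv.apply([.0025,.181,.0583])/' plan.py; python3 wind.py 530 650 10; python3 - <<'E'
from h import *
for n in("scene","top"):
    camera(n);print([(round(a["score"],2),w(n,a["xyz"]).round(4)) for a in mark_of("jaw_face",n)[:2]])
E
```

```text
knob rel hub [-0.0038  0.0008 -0.0319] r 0.03209959070273046 th 173.20484162111973 F vise [1.94   2.0389 9.4075] tang 0.8132434918786174 rad -9.570960403569474 0.012048641522993063 36.68026328086853
[[[0,0,0],[-0.0,0.0052,0.0019],5],[[0,0,0],[-0.0,0.0055,0.001],5],[[0,0,0],[-0.0,0.0056,-0.0],5],[[0,0,0],[0.0,0.0055,-0.001],5],[[0,0,0],[-0.0,0.0052,-0.0019],5],[[0,0,0],[0.0,0.0048,-0.0028],5],[[0,0,0],[0.0,0.0043,-0.0036],5],[[0,0,0],[0.0,0.0036,-0.0043],5],[[0,0,0],[-0.0,0.0028,-0.0048],5],[[0,0,0],[-0.0,0.0019,-0.0052],5],[[0,0,0],[0.0,0.001,-0.0055],5],[[0,0,0],[0.0,-0.0,-0.0056],5]]
[(0.92, array([0.5946, 0.2009, 0.0791])), (0.62, array([ 0.6751, -0.1901, -0.0019]))]
[(0.72, array([0.5903, 0.1991, 0.0796]))]
```

Request:
servo_tool(
  moves=[
    [[0, 0, 0], [0, 0.0055, 0.001], 5],
    [[0, 0, 0], [0, 0.0055, 0.0005], 5],
    [[0, 0, 0], [0, 0.0055, 0], 5],
    [[0, 0, 0], [0, 0.0055, -0.001], 5],
    [[0, 0, 0], [0, 0, 0], 5],
  ],
)

```text
time: 20.9
ee_pos: [0.6261, 0.3273, 0.0188]
tcp_rot: [164.9, -0.0, 84.9]
wrist_force: [-1.6, 1.5, 7.5]
opening: 0.0124
grasp_force: 36.7
```

```bash
python3 wind.py 570 650 10
```

```text
knob rel hub [ 0.0152  0.0006 -0.0279] r 0.03177543179522538 th 208.65333301067827 F vise [-1.7525  1.3995  7.5035] tang 2.0600996139614787 rad -7.424951164154989 0.012416237007012157 36.69446110725403
[[[0,0,0],[-0.0,0.0052,-0.0019],5],[[0,0,0],[0.0,0.0048,-0.0028],5],[[0,0,0],[0.0,0.0043,-0.0036],5],[[0,0,0],[0.0,0.0036,-0.0043],5],[[0,0,0],[-0.0,0.0028,-0.0048],5],[[0,0,0],[-0.0,0.0019,-0.0052],5],[[0,0,0],[0.0,0.001,-0.0055],5],[[0,0,0],[0.0,-0.0,-0.0056],5]]
```

Request:
servo_tool(
  moves=[
    [[0, 0, 0], [0, 0.005, -0.002], 5],
    [[0, 0, 0], [0, 0.005, -0.003], 5],
    [[0, 0, 0], [0, 0, 0], 5],
  ],
)

```text
time: 21.2
ee_pos: [0.6342, 0.3265, 0.0255]
tcp_rot: [164.9, 0.0, 84.9]
wrist_force: [-2.0, 4.3, 0.4]
opening: 0.0124
grasp_force: 36.2
```

```bash
python3 wind.py 590 650 10
```

```text
knob rel hub [ 0.0233  0.0005 -0.0212] r 0.03154293930852897 th 227.6835309985927 F vise [-2.4118  4.0906  0.4064] tang -1.3231551718022854 rad -2.0569726433623083 0.012436458909235304 36.19930028915405
[[[0,0,0],[0.0,0.0043,-0.0036],5],[[0,0,0],[0.0,0.0036,-0.0043],5],[[0,0,0],[-0.0,0.0028,-0.0048],5],[[0,0,0],[-0.0,0.0019,-0.0052],5],[[0,0,0],[0.0,0.001,-0.0055],5],[[0,0,0],[0.0,-0.0,-0.0056],5]]
```

Now 588°, about 12.1 mm of travel. I continue in small steps.

Request:
servo_tool(
  moves=[
    [[0, 0, 0], [0, 0.004, -0.0035], 5],
    [[0, 0, 0], [0, 0, 0], 5],
  ],
)

```text
time: 21.4
ee_pos: [0.6376, 0.3262, 0.0302]
tcp_rot: [164.9, 0.0, 84.9]
wrist_force: [0.6, 4.4, -1.5]
opening: 0.0123
grasp_force: 35.9
```

Request:
servo_tool(
  moves=[
    [[0, 0, 0], [0, 0.0035, -0.0045], 5],
    [[0, 0, 0], [0, 0, 0], 5],
  ],
)

```text
time: 21.6
ee_pos: [0.6401, 0.326, 0.0356]
tcp_rot: [164.8, -0.0, 84.9]
wrist_force: [2.7, 3.8, -3.2]
opening: 0.0123
grasp_force: 35.7
```

```bash
python3 wind.py 610 650 10
```

```text
knob rel hub [ 0.0293  0.0006 -0.0111] r 0.03133882142122452 th 249.18183655392576 F vise [ 2.3554  4.0374 -3.1803] tang -2.135563659162266 rad 3.3318765296358444 0.012280244319072826 35.659886598587036
[[[0,0,0],[-0.0,0.0028,-0.0048],5],[[0,0,0],[-0.0,0.0019,-0.0052],5],[[0,0,0],[0.0,0.001,-0.0055],5],[[0,0,0],[0.0,-0.0,-0.0056],5]]
```

Request:
servo_tool(
  moves=[
    [[0, 0, 0], [0, 0.003, -0.0045], 5],
    [[0, 0, 0], [0, 0, 0], 5],
  ],
)

```text
time: 21.8
ee_pos: [0.6415, 0.3259, 0.0401]
tcp_rot: [164.9, 0.0, 84.9]
wrist_force: [2.7, 5.5, -5.4]
opening: 0.0124
grasp_force: 35.5
```

Request:
servo_tool(
  moves=[
    [[0, 0, 0], [0, 0.002, -0.005], 5],
    [[0, 0, 0], [0, 0, 0], 5],
  ],
)

```text
time: 22.0
ee_pos: [0.6421, 0.3258, 0.0449]
tcp_rot: [164.9, 0.0, 84.9]
wrist_force: [4.1, 6.5, -9.4]
opening: 0.0124
grasp_force: 35.1
```

```bash
python3 wind.py 630 700 10;python3 - <<'E'
from plan import *
np.set_printoptions(precision=4,suppress=True)
for n in("scene","top"):
    im,d=camera(n);X=cloud(n,d);L=Rv.inv().apply(X.reshape(-1,3)-BED)
    P=L[(abs(L[:,0])<.028)&(L[:,1]>-.08)&(L[:,1]<.1)]
    b=P[(P[:,2]>.005)&(P[:,2]<.0115)];j=P[(P[:,2]>.0135)&(P[:,1]>.02)&(P[:,2]<.02)];f=P[(P[:,2]>.0135)&(P[:,1]<-.03)&(P[:,2]<.022)]
    print(n,"board y",np.percentile(b[:,1],[1,99]),"jaw",np.percentile(j[:,1],[1,99]) if len(j) else None,"fix",np.percentile(f[:,1],[1,99]) if len(f) else None)
    print([(round(a["score"],2),w(n,a["xyz"]).round(4)) for a in mark_of("jaw_face",n)[:1]])
E
```

```text
knob rel hub [ 0.0313  0.0005 -0.0018] r 0.031329668864956695 th 266.76083699558274 F vise [ 3.4646  6.8297 -9.4244] tang -9.213573630157107 rad 3.9915927600462062 0.012386180605258295 35.098392963409424
[[[0,0,0],[0.0,0.001,-0.0055],5],[[0,0,0],[0.0,-0.0,-0.0056],5],[[0,0,0],[-0.0,-0.001,-0.0055],5],[[0,0,0],[-0.0,-0.0019,-0.0052],5],[[0,0,0],[-0.0,-0.0028,-0.0048],5],[[0,0,0],[0.0,-0.0036,-0.0043],5],[[0,0,0],[-0.0,-0.0043,-0.0036],5]]
scene board y [-0.0612  0.0757] jaw [0.0246 0.0759] fix [-0.0796 -0.0609]
[(0.97, array([0.5939, 0.196 , 0.0755]))]
top board y [-0.0616  0.0458] jaw [0.0255 0.0725] fix [-0.0798 -0.0388]
[(0.55, array([0.5939, 0.1957, 0.0773]))]
```

Request:
servo_tool(
  moves=[
    [[0, 0, 0], [0, 0.0005, -0.004], 5],
    [[0, 0, 0], [0, 0, 0], 5],
    [[0, 0, 0], [0, 0, 0], 5],
  ],
)

```text
time: 22.5
ee_pos: [0.6421, 0.3258, 0.0487]
tcp_rot: [164.9, 0.0, 84.9]
wrist_force: [8.5, 6.2, -10.4]
opening: 0.0125
grasp_force: 34.8
```

```bash
python3 wind.py 640 660 10
```

```text
knob rel hub [0.0312 0.0005 0.002 ] r 0.03129550974297601 th 273.7185452144329 F vise [  7.9186   6.953  -10.3662] tang -10.857982945217113 rad 7.229657107041483 0.012475811140654406 34.8496288061142
[[[0,0,0],[0.0,-0.0,-0.0056],5],[[0,0,0],[-0.0,-0.001,-0.0055],5]]
```

Request:
servo_tool(
  moves=[
    [[0, 0, 0], [0, 0.0005, -0.004], 5],
    [[0, 0, 0], [0, 0, 0], 5],
    [[0, 0, 0], [0, 0, 0], 5],
  ],
)

```text
time: 22.8
ee_pos: [0.6416, 0.3259, 0.0526]
tcp_rot: [164.9, 0.0, 84.9]
wrist_force: [10.1, 7.1, -12.1]
opening: 0.0124
grasp_force: 34.7
```

```bash
python3 wind.py 640 660 10
```

```text
knob rel hub [0.0308 0.0005 0.0058] r 0.03135458493161917 th 280.73119976757727 F vise [  9.3873   7.9272 -12.1168] tang -13.652866106928725 rad 6.966927241315025 0.012355844577909055 34.71780717372894
[[[0,0,0],[0.0,-0.0,-0.0056],5],[[0,0,0],[-0.0,-0.001,-0.0055],5]]
```

Request:
servo_tool(
  moves=[
    [[0, 0, 0], [0, 0, 0], 20],
    [[0, 0, 0], [0, 0, 0], 30],
    [[0, 0, 0], [0, 0, 0], 30],
    [[0, 0, 0], [0, 0, -0.015], 30],
    [[0, 0, 0], [0, 0, -0.03], 30],
    [[0, 0, 0], [0, 0, -0.04], 30],
    [[0, 0, 0], [0, 0, -0.04], 30],
    [[0, 0, 0], [0, 0, -0.03], 30],
    [[0, 0, 0], [0, 0, 0], 30],
    [[0, 0, 0], [0, 0, 0], 30],
  ],
)

```text
time: 23.8
ee_pos: [0.6013, 0.3296, 0.2067]
tcp_rot: [164.7, -0.1, 84.9]
wrist_force: [0.3, -1.0, -1.0]
opening: 0.0256
grasp_force: 0.0
```

```bash
python3 - <<'E'
from plan import *
np.set_printoptions(precision=4,suppress=True)
o=get_obs();print(o["ee_pos"],o["wrist_force"],o["qd"])
for n in("scene","top"):
    im,d=camera(n);X=cloud(n,d);L=Rv.inv().apply(X.reshape(-1,3)-BED)
    if n=="scene": cv2.imwrite("pics/e1.png",cv2.resize(im[240:370,250:400],(690,598))[...,::-1])
    P=L[(abs(L[:,0])<.035)&(L[:,1]>-.06)&(L[:,1]<.046)&(L[:,2]>.004)&(L[:,2]<.0135)]
    print(n,cv2.minAreaRect((P[:,:2]*1e3).astype(np.float32)),np.polyfit(P[:,1],P[:,2],1))
    print([(k,w(n,a["xyz"]).round(4)) for k in("knob_mid","jaw_face") for a in mark_of(k,n)[:1]])
E
```

```text
[0.6013 0.3296 0.2067] [ 0.3209 -0.9946 -1.0485] [-0.2926  1.7667 -2.3849 -0.6179  0.1675 -0.1179]
scene ((-0.8515586853027344, -7.1416015625), (105.99858856201172, 61.230377197265625), 89.22417449951172) [0.0118 0.0093]
[('knob_mid', array([0.6372, 0.3241, 0.0378])), ('jaw_face', array([0.5963, 0.1954, 0.0771]))]
top ((-1.7053680419921875, -6.993434906005859), (105.79312896728516, 60.99114990234375), 89.37220001220703) [0.0053 0.0086]
[('knob_mid', array([0.6391, 0.3166, 0.044 ])), ('jaw_face', array([0.5939, 0.1972, 0.078 ]))]
```

View pics/e1.png

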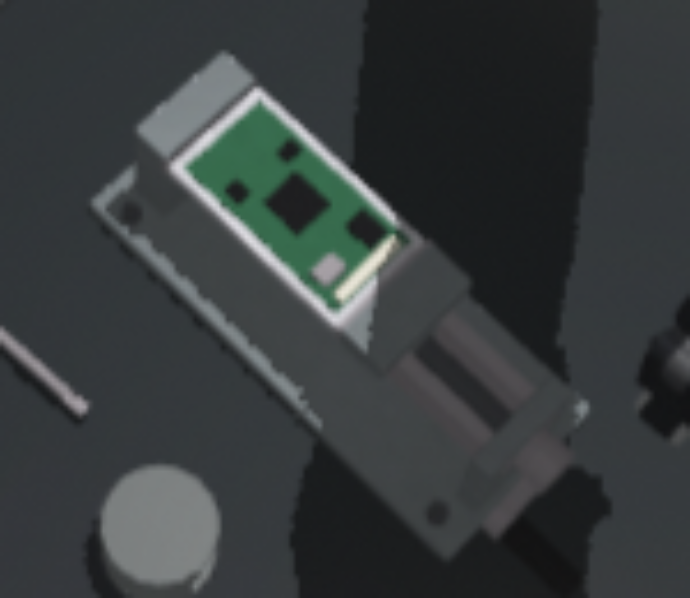

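```bash
python3 - <<'E'
from plan import *
np.set_printoptions(precision=4,suppress=True)
for n in("scene","top"):
    im,d=camera(n);X=cloud(n,d);K=Rv.inv().apply(X.reshape(-1,3)-BED)+[0,0,.068]
    K=K[(abs(K[:,0])<.06)&(K[:,1]>.168)&(K[:,1]<.19)&(K[:,2]>.012)&(K[:,2]<.1)];print(n,len(K),np.median(K,0),K.min(0),K.max(0))
E
```

```text
scene 77 [0.0328 0.1796 0.0472] [0.0238 0.1683 0.0405] [0.0381 0.1894 0.0528]
top 40 [0.0285 0.1792 0.0458] [0.0234 0.1681 0.0381] [0.0354 0.189  0.0514]
```

```bash
cat > rg.py <<'E'
from plan import *
np.set_printoptions(precision=4,suppress=True)
R2=Rv*Ro.from_euler('y',-40,degrees=True)*D
kn=BED*[1,1,0]+Rv.apply([.030,.183,.0415]);z=R2.apply([0,0,1]);t=kn+.013*z
E
python3 - <<'E'
from rg import *
print(t);plan([(R2,t-z*.08,30)])
E
```

```text
[0.6437 0.3272 0.0315]
[[[-8.28,0.01,0.0],[0.0006,-0.0125,0.0349],30],[[-8.28,0.01,0.0],[0.0006,-0.0174,0.0327],30],[[-8.28,0.01,0.0],[0.0006,-0.0219,0.0299],30]]
```

Request:
servo_tool(
  moves=[
    [[-8.3, 0, 0], [0.0005, -0.0125, 0.035], 30],
    [[-8.3, 0, 0], [0.0005, -0.0175, 0.0325], 30],
    [[-8.3, 0, 0], [0.0005, -0.022, 0.03], 30],
    [[0, 0, 0], [0, 0, 0], 30],
    [[0, 0, 0], [0, 0, 0], 30],
  ],
)

```text
time: 24.7
ee_pos: [0.5904, 0.3315, 0.1093]
tcp_rot: [144.6, 0.4, 85.1]
wrist_force: [0.8, 1.4, 2.4]
opening: 0.0254
grasp_force: 0.0
```

```bash
python3 - <<'E'
from rg import *
r,p=now();print(p,t-z*.08,r.as_euler('xyz',degrees=True),R2.as_euler('xyz',degrees=True));plan([(R2,t,30)],step=.021)
E
```

```text
[0.5904 0.3315 0.1093] [0.5925 0.3317 0.0928] [144.5754   0.367   85.0843] [140.    0.   84.9]
[[[-0.91,0.04,0.07],[0.0001,-0.0003,0.0189],30],[[-0.91,0.04,0.07],[0.0001,-0.0006,0.0189],30],[[-0.91,0.04,0.07],[0.0001,-0.0009,0.0188],30],[[-0.91,0.04,0.07],[0.0001,-0.0012,0.0188],30],[[-0.91,0.04,0.07],[0.0001,-0.0015,0.0188],30]]
```

Request:
servo_tool(
  moves=[
    [[-4.5, 0.2, 0.3], [0, 0, 0.01], 30],
    [[0, 0, 0], [0, 0, 0.01], 30],
    [[0, 0, 0], [0, 0, 0], 30],
    [[0, 0, 0], [0, 0, 0], 30],
  ],
)

```text
time: 25.1
ee_pos: [0.6069, 0.3324, 0.0996]
tcp_rot: [139.7, -0.3, 84.9]
wrist_force: [-0.1, 0.8, 0.9]
opening: 0.0255
grasp_force: 0.0
```

```bash
python3 - <<'E'
from rg import *
r,p=now();print(p,r.as_euler('xyz',degrees=True),R2.inv().apply(t-p));plan([(R2,t,30)],step=.021)
E
```

```text
[0.6069 0.3324 0.0996] [139.736   -0.3225  84.8647] [-0.0019 -0.0153  0.076 ]
[[[0.07,-0.06,-0.06],[-0.0006,-0.0039,0.019],30],[[0.07,-0.06,-0.06],[-0.0005,-0.0039,0.019],30],[[0.07,-0.06,-0.06],[-0.0005,-0.0039,0.019],30],[[0.07,-0.06,-0.06],[-0.0005,-0.0038,0.019],30]]
```

Request:
servo_tool(
  moves=[
    [[0.3, -0.2, -0.2], [-0.002, -0.0155, 0.01], 30],
    [[0, 0, 0], [0, 0, 0.01], 30],
    [[0, 0, 0], [0, 0, 0], 30],
    [[0, 0, 0], [0, 0, 0], 30],
  ],
)

```text
time: 25.5
ee_pos: [0.6061, 0.3294, 0.0712]
tcp_rot: [140.1, 0.1, 84.9]
wrist_force: [-1.0, 0.3, 0.4]
opening: 0.0254
grasp_force: 0.0
```

```bash
python3 - <<'E'
from rg import *
r,p=now();print(p,r.as_euler('xyz',degrees=True),R2.inv().apply(t-p));plan([(R2,t,30)],step=.021)
E
```

```text
[0.6061 0.3294 0.0712] [140.0945   0.1073  84.9136] [0.0011 0.0033 0.0546]
[[[-0.03,0.02,0.03],[0.0004,0.0011,0.0182],30],[[-0.03,0.02,0.03],[0.0004,0.0011,0.0182],30],[[-0.03,0.02,0.03],[0.0004,0.0011,0.0182],30]]
```

Advance and grip hard (80 N).

Request:
servo_tool(
  moves=[
    [[0, 0, 0], [0.001, 0.003, 0.018], 30],
    [[0, 0, 0], [0, 0, 0.018], 30],
    [[0, 0, 0], [0, 0, 0.018], 30],
    [[0, 0, 0], [0, 0, 0], 30],
    [[0, 0, 0], [0, 0, 0], 30],
  ],
)

```text
time: 26.0
ee_pos: [0.6429, 0.3272, 0.0325]
tcp_rot: [140.1, 0.1, 84.9]
wrist_force: [-1.2, -1.6, 0.1]
opening: 0.0255
grasp_force: 0.0
```

Request:
servo_tool(
  moves=[
    [[0, 0, 0], [0, 0, 0], 20],
    [[0, 0, 0], [0, 0, 0], 10],
    [[0, 0, 0], [0, 0, 0], 5],
    [[0, 0, 0], [0, 0, 0], 5],
    [[0, 0, 0], [0, 0, 0], 5],
  ],
  force=80,
)

```text
time: 26.5
ee_pos: [0.6428, 0.3277, 0.0333]
tcp_rot: [140.0, 0.0, 85.0]
wrist_force: [-5.9, -0.8, 4.4]
opening: 0.0109
grasp_force: 78.3
```

```bash
python3 - <<'E'
from rg import *
r,p=now();o=get_obs();print(p,R2.inv().apply(t-p),R2.inv().apply(o["wrist_force"]),o["grasp_force"],"knob vise",Rv.inv().apply(p-.013*z-BED*[1,1,0]))
E
```

```text
[0.6428 0.3277 0.0333] [-0.0005 -0.0004  0.0019] [-1.3291 -1.6136 -7.0976] 78.26079368591309 knob vise [0.029  0.1835 0.0432]
```

Request:
servo_tool(
  moves=[
    [[0, 0, 0], [0, 0.002, -0.001], 5],
    [[0, 0, 0], [0, 0, 0], 5],
    [[0, 0, 0], [0, 0, 0], 5],
  ],
)

```text
time: 26.8
ee_pos: [0.6433, 0.3276, 0.0343]
tcp_rot: [140.1, 0.1, 85.0]
wrist_force: [-6.8, 0.9, 1.3]
opening: 0.0108
grasp_force: 78.5
```

```bash
python3 - <<'E'
from rg import *
r,p=now();o=get_obs();print(p,R2.inv().apply(t-p),R2.inv().apply(o["wrist_force"]),o["grasp_force"],"knob vise",Rv.inv().apply(p-.013*z-BED*[1,1,0]))
E
```

```text
[0.6433 0.3276 0.0343] [-0.0004 -0.0015  0.0024] [ 0.2809 -4.4167 -5.3879] 78.54867339134216 knob vise [0.0296 0.1834 0.0443]
```

Request:
servo_tool(
  moves=[
    [[0, 0, 0], [0, 0.003, -0.001], 5],
    [[0, 0, 0], [0, 0, 0], 5],
    [[0, 0, 0], [0, 0, 0], 5],
  ],
)

```text
time: 27.1
ee_pos: [0.6444, 0.3275, 0.0364]
tcp_rot: [140.2, 0.1, 85.0]
wrist_force: [-10.7, 1.2, 1.0]
opening: 0.0106
grasp_force: 78.8
```

```bash
python3 - <<'E'
from rg import *
r,p=now();o=get_obs();print(p,R2.inv().apply(t-p),R2.inv().apply(o["wrist_force"]),o["grasp_force"],"knob vise",Rv.inv().apply(p-.013*z-BED*[1,1,0]))
E
```

```text
[0.6444 0.3275 0.0364] [-0.0004 -0.0036  0.0033] [ 0.2642 -7.6281 -7.6642] 78.79016876220703 knob vise [0.0306 0.1834 0.0463]
```

Request:
servo_tool(
  moves=[
    [[0, 0, 0], [0, 0.004, -0.002], 5],
    [[0, 0, 0], [0, 0, 0], 5],
    [[0, 0, 0], [0, 0, 0], 5],
  ],
)

```text
time: 27.4
ee_pos: [0.6455, 0.3273, 0.0396]
tcp_rot: [140.3, 0.1, 85.0]
wrist_force: [-10.8, 2.0, -0.5]
opening: 0.0108
grasp_force: 78.8
```

```bash
python3 - <<'E'
from rg import *
r,p=now();o=get_obs();print(p,R2.inv().apply(t-p),R2.inv().apply(o["wrist_force"]),o["grasp_force"],"knob vise",Rv.inv().apply(p-.013*z-BED*[1,1,0]))
im,d=camera("scene");X=cloud("scene",d);K=Rv.inv().apply(X.reshape(-1,3)-BED)+[0,0,.068]
K=K[(abs(K[:,0])<.06)&(K[:,1]>.192)&(K[:,1]<.197)&(K[:,2]>.012)&(K[:,2]<.1)];print(len(K),np.median(K,0) if len(K) else 0)
E
```

```text
[0.6455 0.3273 0.0396] [-0.0003 -0.0065  0.005 ] [ 1.0366 -8.6984 -6.6119] 78.84365916252136 knob vise [0.0318 0.1833 0.0495]
39 [0.0399 0.1941 0.0636]
```

Request:
servo_tool(
  moves=[
    [[0, 0, 0], [0, 0.004, -0.002], 5],
    [[0, 0, 0], [0, 0.002, -0.001], 5],
    [[0, 0, 0], [0, 0, 0], 5],
    [[0, 0, 0], [0, 0, 0], 5],
  ],
)

```text
time: 27.85
ee_pos: [0.6465, 0.3271, 0.0435]
tcp_rot: [140.5, 0.2, 85.1]
wrist_force: [-16.6, 4.4, -4.5]
opening: 0.0109
grasp_force: 79.1
```

```bash
python3 - <<'E'
from rg import *
r,p=now();o=get_obs();print(p,R2.inv().apply(t-p),R2.inv().apply(o["wrist_force"]),o["grasp_force"],"knob vise",Rv.inv().apply(p-.013*z-BED*[1,1,0]))
E
```

```text
[0.6465 0.3271 0.0435] [-0.0002 -0.0099  0.0073] [  2.9235 -15.8639  -7.3856] 79.13480401039124 knob vise [0.0329 0.1832 0.0534]
```

Request:
servo_tool(
  moves=[
    [[0, 0, 0], [0, 0.002, -0.0025], 5],
    [[0, 0, 0], [0, 0.001, -0.0015], 5],
    [[0, 0, 0], [0, 0, 0], 5],
    [[0, 0, 0], [0, 0, 0], 5],
  ],
)

```text
time: 28.25
ee_pos: [0.6467, 0.3272, 0.0482]
tcp_rot: [140.5, 0.2, 85.1]
wrist_force: [-8.1, 4.6, -10.3]
opening: 0.0109
grasp_force: 78.6
```

```bash
python3 - <<'E'
from rg import *
r,p=now();o=get_obs();print(p,Rv.inv().apply(o["wrist_force"]),o["grasp_force"],"knob vise",Rv.inv().apply(p-.013*z-BED*[1,1,0]))
for n in("scene","top"):
    im,d=camera(n);X=cloud(n,d);L=Rv.inv().apply(X.reshape(-1,3)-BED)
    if n=="scene": cv2.imwrite("pics/e2.png",cv2.resize(im[240:390,250:420],(680,600))[...,::-1])
E
```

```text
[0.6467 0.3272 0.0482] [ -8.4242   3.8223 -10.2717] 78.64969253540039 knob vise [0.033  0.1833 0.0582]
```

View pics/e2.png

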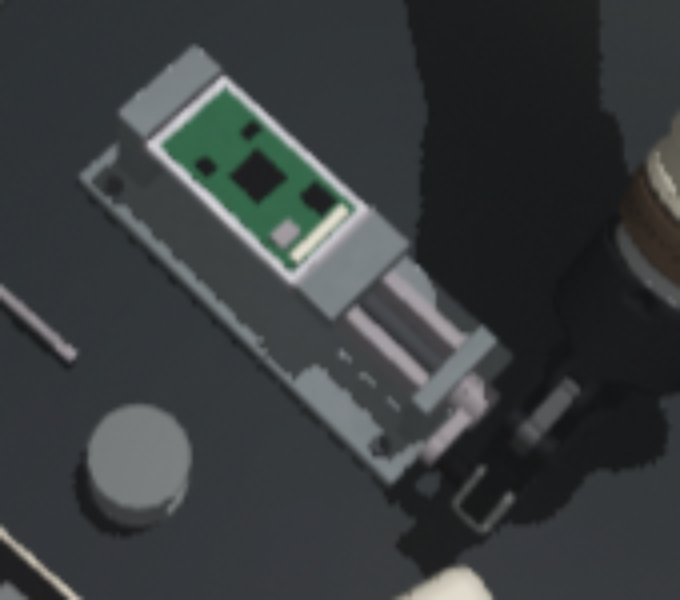

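Request:
servo_tool(
  moves=[
    [[0, 0, 0], [0, 0, 0], 20],
    [[0, 0, 0], [0, 0, 0], 30],
    [[0, 0, 0], [0, 0, 0], 30],
    [[0, 0, 0], [0, 0, -0.015], 30],
    [[0, 0, 0], [0, 0, -0.03], 30],
    [[0, 0, 0], [0, 0, -0.04], 30],
    [[0, 0, 0], [0, 0, -0.04], 30],
    [[0, 0, 0], [0, 0, 0], 30],
    [[0, 0, 0], [0, 0, 0], 30],
  ],
)

```text
time: 29.25
ee_pos: [0.57, 0.3346, 0.1513]
tcp_rot: [139.8, -0.1, 84.9]
wrist_force: [0.4, 0.4, -0.6]
opening: 0.0253
grasp_force: 0.0
```

```bash
python3 - <<'E'
from rg import *
for n in("scene","top"):
    im,d=camera(n);X=cloud(n,d);K=Rv.inv().apply(X.reshape(-1,3)-BED)+[0,0,.068]
    Q=K[(abs(K[:,0])<.06)&(K[:,1]>.168)&(K[:,1]<.19)&(K[:,2]>.012)&(K[:,2]<.09)];print(n,len(Q),np.median(Q,0),Q.min(0),Q.max(0))
    L=K-[0,0,.068];P=L[(abs(L[:,0])<.035)&(L[:,1]>-.06)&(L[:,1]<.046)&(L[:,2]>.004)&(L[:,2]<.0135)]
    print(cv2.minAreaRect((P[:,:2]*1e3).astype(np.float32)),np.polyfit(P[:,1],P[:,2],1))
E
```

```text
scene 79 [0.0321 0.1794 0.0465] [0.0235 0.1686 0.0421] [0.038  0.1894 0.0523]
((-0.9432449340820312, -7.035701751708984), (61.484100341796875, 105.6495590209961), 0.054738570004701614) [0.0084 0.0092]
top 38 [0.0279 0.1786 0.0461] [0.023  0.1682 0.0397] [0.0353 0.1893 0.0528]
((-1.5488777160644531, -6.895992279052734), (106.14045715332031, 61.48149490356445), 89.43965911865234) [0.0059 0.0087]
```

```bash
python3 -c "
from workcell import *
print(job_done())"
```

```text
the job is handed in; nothing more can be done
None
```

The job is handed in at about 29 s of the 72 s allowed. The tall board lies flat and in line on the vise bed, held between both jaws. I judged it tight because the crank stayed put under two pushes of about 10 N, but could not measure the jaw force. I viewed 11 pictures, one over the limit of 10.

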